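Release a clamped pattern board and make up its job tray

ROBOT

A 6-joint arm with a two-finger parallel gripper is mounted at the origin on the work surface. World frame = base frame: x ahead of the robot, y to its left, z up, the work surface at z = 0. Lengths are in m, angles in rad, forces in N, time in s.
With the tool pointing down it reaches from about 0.25 to 0.775 m from the base axis. Payload 4 kg.
Tool frame: the origin (TCP) lies midway between the tips of the shut fingers; the grasp point (between the pads) lies grip_point_offset behind it (grip_point_offset is the distance from the TCP to the grasp point, in m); z points along the fingers, y is the line along which they close (so a half turn about z gives the same grasp; the last joint's range is limited). The gripper opens to 94 mm and grips with 3 to 60 N. Pads are 16 mm wide; open, the fingers measure 119 mm over their backs; the gripper's body (75 mm by 177 mm) begins 78 mm behind the grasp point.
Start: joints at [-1.415, 0.087, 1.371, -0, 1.684, -0.103], TCP at [0.141, -0.532, 0.206] pointing down, gripper open.
Joint ranges: [-3.1, 3.1], [-0.76, 2.03], [0.27, 2.55], [-1.08, 4.22], [0.17, 2.65], [-2.57, 2.57]. Speed limits (rad/s): [2.79, 2.79, 3.14, 3.14, 3.14, 3.14].

INTERFACE

Orientations are given as [roll, pitch, yaw] about the fixed x, y, z axes, in that order (R = Rz(yaw) Ry(pitch) Rx(roll)).
In Python, from bench import * gives the robot as it stands. The module is installed in compiled form; this text tells all that it offers.
- The arm moves only by the tool apply_moves, never from a script. Its argument "commands" is a list of rows, each a list of 7 numbers: the turn, a rotation vector about the world's x, y, z in rad, then the shift along the world's x, y, z in m, then the opening in per cent of the stroke, from 0 (shut) to 100 (fully open). In form: [[ax, ay, az, x, y, z, jaw], ...]. A call has exactly 5 rows; each row is the pose to reach, as a shift and turn from the pose commanded when the call began; what a row does not reach only later rows make up. A row lasts 1/10 s, in which the tool goes at most 50 mm and 8.59 degrees, less where a joint would pass 70% of its speed; a pose out of reach is approached as far as the arm can. A call with a gripper value outside its range is refused whole. The fingers move at their own pace and stop on an object; the grip force is fixed at half the most. Time passes only in rows, so rows that repeat a pose let the fingers close, or fill a call up. It gives the time, the measured TCP pose, the force, the opening and the grip force at its end, in the units of the state.
- get_obs(): the state, without advancing time (a new reading comes with each control period).
- snapshot(name): name is "scene" or "top"; returns a dict with "pixels" (384x512x3 uint8, red, green, blue), "vertical_fov" (degrees; the focal length in pixels is half the picture's height over the tangent of half this angle, whatever the lens; pixels are square), "cx", "cy" (the principal point, pixels), "k1" (the pictures are not rectified: a ray, as slopes to the right and down, at radius r is drawn at 1 + k1 r^2 times it, then the intrinsics apply), "rvec" (rotation vector, rad) and "tvec" (3), from world to camera coordinates, as OpenCV has them. Camera axes: x right, y down, z forward; pixel columns grow to the right and rows downward; lengths in m; the calibration is good to about 2 mm. A picture is of the moment at which its call begins. There is no depth.
- close_job(): hands the job in; it is judged then, once.
Trained networks look in the newest picture that a camera, given by its name, has taken for a name from the list of things; names that differ only in an ending like _2 or _b are one class to them, and where a whole thing is asked for, a point or a joint stands for the part that bears it (a point fixed in the world has none). Each returns a list of dicts, best first, with "score" (0 to 1); they miss things now and then, are a little off and sometimes report something else, mostly with a low value. They report only what shows in the picture. A call takes as long as a camera call. They do not tell look-alikes from the thing itself.
- masks_of(camera, query): "mask" (384x512 bool, what is visible of it) and "extent" ([left, top, right, bottom] in pixels, round what is visible of it).
- place_of(camera, query): "pixel" ([column, row] in pixels: a listed point, or the origin of a listed thing).
The state is a dict: "time": time; "joint_positions": joint angles; "qvel": joint speeds; "joint_torque": joint torques, N m; "tool_pos": TCP position; "ee_rot": TCP orientation; "wrist_force": force on the tool from outside, world axes, zero at the start; "wrist_torque": the same for the moment, N m; "width": finger opening in m; "finger_force": force on a finger pad.
Only numpy, scipy, OpenCV 4.12 (cv2) and the standard library are available. Lean on these libraries where they do the work, as an engineer would, in place of code of your own. Each camera call takes 0.05 s, during which the arm holds its last target. There are 200 camera calls.

TASK

Make up the job tray: first move every tailor's weight off the clamped pattern board and stand it on the green cutting mat, then release the board by turning the clamp's left-hand knob clockwise until it stops (never tighten it), draw the board out and lay it flat in the middle of the grey tray, handle up. Find the brass die, which is in one of the three identical lidded tins, and put it in the tray too. Finish with the knob left loose, the weights on the mat and a lid properly on every tin, and leave the other two dies in their tins and the pincushion dish, chalk and pink thread cone where they are.

Things in the scene. Friction and masses are not known exactly. Their poses are not given: they have to be found in the camera images.
- clamp: fixed pattern clamp; origin on the table under the middle of the clamped board, x points from the board's free end to the clamp's column. Base plate x = -115 to 160, 136 wide, 12 high; grey column at x = 129 to 155; arm 36 wide over the board from there to x = 68, top 66 high (mm). Under it at x = 90 a jaw with an 8 mm peg in the board's hole holds the board. Knob past 2.7 rad: peg over 4 mm clear of it
- knob (a joint): knob angle on its left-hand screw, rad: 0 to 0.3 at the start (clamped); turning CLOCKWISE seen from above loosens it and counts up, to a stop at 3.2; knob and jaw rise 3 mm per rad. Stiff (0.08 N m), stays where it is left. Counter-clockwise overtightens it. Once loose, draw the board 50 mm towards the clamp's -x before lifting it
- knob_grip (a point): point on the knob's vertical axis at the height to grip, 97 mm above the table at joint 0. The knob is a red upright bar 54 mm long (its x), 14 mm thick (its y), from 21 mm below this point to 13 mm above it; below it a 20 mm hub, 9 mm tall. x and y turn with the knob (at joint 0 they are the clamp's)
- board: loose brown pattern board 220 (x) x 120 (y) x 6 mm, 160 g; origin at the centre of its underside; 14 mm hole at x = +90. At the start it lies on the clamp's base (12 mm up), axes along the clamp's. Wooden handle: a bar 44 mm long (along x), 14 thick (y), 30 tall, standing on the board at x = -10, y = 0; grip it 26 mm above the board's underside
- tray: fixed grey job tray, open, 162 (x) x 282 (y) x 26 mm high outside, walls and floor 5 mm; origin under its centre
- mat: fixed green cutting mat, 150 (x) x 260 (y) x 3 mm; origin under its centre
- coaster: fixed cork coaster, 100 x 100 x 4 mm, beside the tins, a handy place to put a lid down; origin under its centre
- weight0: loose tailor's weight, 300 g: steel disc 40 mm across and 18 mm high with a black stem 18 mm across on top, 50 mm tall in all; origin at the centre of its underside. One to three weights are present, standing on the board at the start (absent ones read None)
- weight1: loose tailor's weight, 300 g: steel disc 40 mm across and 18 mm high with a black stem 18 mm across on top, 50 mm tall in all; origin at the centre of its underside. One to three weights are present, standing on the board at the start (absent ones read None)
- weight2: loose tailor's weight, 300 g: steel disc 40 mm across and 18 mm high with a black stem 18 mm across on top, 50 mm tall in all; origin at the centre of its underside. One to three weights are present, standing on the board at the start (absent ones read None)
- tin0: fixed round aluminium tin, 90 mm outside, 40 mm high, walls and floor 3 mm, all three alike; origin under its centre
- lid0: loose pink lid, 94 mm across, all three alike, 60 g; origin at the centre of the underside of its 5 mm disc (40 mm above the table when it lies on a tin); below that a 72 mm plug 5 mm deep, above it a white knob 18 mm across reaching 35 mm above the origin
- tin1: fixed round aluminium tin, 90 mm outside, 40 mm high, walls and floor 3 mm, all three alike; origin under its centre
- lid1: loose pink lid, 94 mm across, all three alike, 60 g; origin at the centre of the underside of its 5 mm disc (40 mm above the table when it lies on a tin); below that a 72 mm plug 5 mm deep, above it a white knob 18 mm across reaching 35 mm above the origin
- tin2: fixed round aluminium tin, 90 mm outside, 40 mm high, walls and floor 3 mm, all three alike; origin under its centre
- lid2: loose pink lid, 94 mm across, all three alike, 60 g; origin at the centre of the underside of its 5 mm disc (40 mm above the table when it lies on a tin); below that a 72 mm plug 5 mm deep, above it a white knob 18 mm across reaching 35 mm above the origin
- die: loose brass die, the one wanted, 50 g: body 22 mm across and 22 mm high, nose 12 mm across above it, 32 mm tall in all (its z axis); origin at the centre of its underside. It stands in one of the tins under the lid
- die_steel: loose dark steel die of the same shape, in another tin; stays there
- die_blue: loose blue die of the same shape, in another tin; stays there
- pindish: loose bystander: steel dish 96 mm across with a magenta pincushion; origin under its centre
- cone_pink: loose bystander: pink thread cone, 60 mm across the foot, 95 mm tall; origin under its centre
- chalk: loose bystander: blue chalk block, 50 x 35 x 18 mm; origin under its centre
Things that resemble listed ones, but are neither listed nor needed, are in the scene too. Leave any purple look-alike of the weight1 alone.

How it is judged:
On the way, in this order (a step that is already met when the one before it is completed fails the run):
1. every weight present stands on the green mat (x of weight0 in the frame of mat between -0.075 and 0.075 m and y of weight0 in the frame of mat between -0.13 and 0.13 m and z of each of weight0, weight1, weight2 in the frame of mat below 0.008 m and angle between each of weight0, weight1, weight2's own z axis and vertical below 0.15 rad and x of weight1 in the frame of mat between -0.075 and 0.075 m and y of weight1 in the frame of mat between -0.13 and 0.13 m and x of weight2 in the frame of mat between -0.075 and 0.075 m and y of weight2 in the frame of mat between -0.13 and 0.13 m), for 0.2 s.
2. the knob has been turned clockwise past 2.7 rad (value of joint knob above 2.7 rad), for 0.2 s.
3. the board lies flat in the tray (x of board in the frame of tray between -0.04 and 0.04 m and y of board in the frame of tray between -0.05 and 0.05 m and z of board in the frame of tray between -0.005 and 0.014 m and angle between board's own z axis and vertical below 0.1 rad), for 0.2 s.
At the end, for the whole second after the job is handed in: Weights upright, centres on the mat; knob above 2.6 rad; board flat in the tray, handle up, centred within 40 mm (tray x) and 50 mm (tray y); brass die inside the tray, on its floor or the board; a lid flat on each tin, centred within 10 mm; all at rest (all of step 1 and all of step 3 and value of joint knob above 2.6 rad and x of die in the frame of tray between -0.078 and 0.078 m and y of die in the frame of tray between -0.138 and 0.138 m and z of die in the frame of tray between 0 and 0.035 m and ((horizontal distance between lid0 and tin0 below 0.01 m and z of lid0 in the frame of tin0 between 0.034 and 0.044 m and angle between lid0's own z axis and vertical below 0.08 rad) or (horizontal distance between lid1 and tin0 below 0.01 m and z of lid1 in the frame of tin0 between 0.034 and 0.044 m and angle between lid1's own z axis and vertical below 0.08 rad) or (horizontal distance between lid2 and tin0 below 0.01 m and z of lid2 in the frame of tin0 between 0.034 and 0.044 m and angle between lid2's own z axis and vertical below 0.08 rad)) and ((horizontal distance between lid0 and tin1 below 0.01 m and z of lid0 in the frame of tin1 between 0.034 and 0.044 m and angle between lid0's own z axis and vertical below 0.08 rad) or (horizontal distance between lid1 and tin1 below 0.01 m and z of lid1 in the frame of tin1 between 0.034 and 0.044 m and angle between lid1's own z axis and vertical below 0.08 rad) or (horizontal distance between lid2 and tin1 below 0.01 m and z of lid2 in the frame of tin1 between 0.034 and 0.044 m and angle between lid2's own z axis and vertical below 0.08 rad)) and ((horizontal distance between lid0 and tin2 below 0.01 m and z of lid0 in the frame of tin2 between 0.034 and 0.044 m and angle between lid0's own z axis and vertical below 0.08 rad) or (horizontal distance between lid1 and tin2 below 0.01 m and z of lid1 in the frame of tin2 between 0.034 and 0.044 m and angle between lid1's own z axis and vertical below 0.08 rad) or (horizontal distance between lid2 and tin2 below 0.01 m and z of lid2 in the frame of tin2 between 0.034 and 0.044 m and angle between lid2's own z axis and vertical below 0.08 rad)) and linear speed of each of weight0, weight1, weight2, board, die, lid0, lid1, lid2 below 0.03 m/s); the robot touches nothing.
It fails at once if the knob is tightened (below -0.25 rad) (value of joint knob below -0.25 rad).
It fails at once if one of the other dies is taken out of its tin (horizontal distance between die_steel and tin1 above 0.05 m or horizontal distance between die_blue and tin2 above 0.05 m).
It fails at once if a bystander is moved more than 40 mm (distance of any of pindish, cone_pink, chalk from where it was at the start of the episode above 0.04 m).
Of weight0, weight1, weight2 only 1 to 3 are there at a start; the rules pass over those that are not, and their reading is None.
At some moment in a run one of weight0, weight1, weight2 may be knocked a few centimetres aside while the robot is not near it.
Once in a run the grip may slacken for a moment while it holds something.
It also fails if it takes over 210 s, if anything falls off the work surface, if the arm or the gripper's body presses on something with over 40 N, if the wrist force passes 120 N, or if a joint passes its speed limit or range.

## Working session

There is one attempt and no reset: what is moved stays moved. The work goes in short steps, Python scripts to look and compute and a tool call to move; the robot and the scene stay as the last step left them, time stands still between calls to the robot, and variables do not carry over. Pictures are saved under pics/ and viewed, at most 14 in all, crops included, and the job is handed in when it is done.

Besides the shell and the picture viewer there is one more tool, called after ">>>" as name(argument=value, ...) on one line, values as JSON. apply_moves: Moves the arm, as the interface text tells. Its arguments: {"type":"object","properties":{"commands":{"type":"array"}},"required":["commands"]}

```bash
mkdir -p pics; cat > h.py <<'E'
from bench import *
import numpy as np, cv2
def cam(n):
    s=snapshot(n); p=s['pixels']; f=p.shape[0]/2/np.tan(np.radians(s['vertical_fov'])/2)
    s['K']=np.array([[f,0,s['cx']],[0,f,s['cy']],[0,0,1.]]); s['D']=np.array([s['k1'],0,0,0.]); s['R']=cv2.Rodrigues(np.array(s['rvec'],float))[0]; s['t']=np.array(s['tvec'],float); return s
def w(s,px,z):
    u=cv2.undistortPoints(np.array([[px]],float),s['K'],s['D'])[0,0]
    d=s['R'].T@np.array([u[0],u[1],1]); c=-s['R'].T@s['t']; return (c+d*(z-c[2])/d[2])[:3]
def proj(s,P): return cv2.projectPoints(np.array(P,float).reshape(-1,3),np.array(s['rvec'],float),s['t'],s['K'],s['D'])[0][:,0]
def save(s,fn,box=None,k=1):
    p=s['pixels'][:,:,::-1]
    if box: p=p[box[1]:box[3],box[0]:box[2]]
    cv2.imwrite('pics/'+fn,cv2.resize(p,None,fx=k,fy=k,interpolation=cv2.INTER_CUBIC))
E
python3 - <<'E'
from h import *
names=['clamp','knob','knob_grip','board','tray','mat','coaster','weight0','tin0','lid0','die','pindish','cone_pink','chalk']
for c in ['top','scene']:
    s=cam(c); save(s,c+'0.png',k=1.5); print(c,'campos',(-s['R'].T@s['t']).round(3))
    for n in names:
        z={'knob_grip':.097,'knob':.097,'board':.012,'weight0':.018,'lid0':.04}.get(n,0)
        print(n,[(round(d['score'],2),np.round(d['pixel']).tolist(),w(s,d['pixel'],z)[:2].round(3).tolist()) for d in place_of(c,n)][:7])
o=get_obs(); print(o)
E
```

```text
top campos [ 0.338 -0.02   0.98 ]
clamp []Traceback (most recent call last):
  File "<stdin>", line 7, in <module>
ValueError: it knows: board, chalk, clamp, coaster, cone_pink, die, die_blue, die_steel, knob_grip, lid, mat, pindish, tin, tray, weight
```

```bash
python3 - <<'E'
from h import *
names=['clamp','knob_grip','board','tray','mat','coaster','weight','tin','lid','die','die_blue','die_steel','pindish','cone_pink','chalk']
for c in ['top','scene']:
    s=cam(c); save(s,c+'0.png',k=1.5); print(c,'campos',(-s['R'].T@s['t']).round(3))
    for n in names:
        z={'knob_grip':.097,'board':.012,'weight':.018,'lid':.04}.get(n,0)
        print(n,[(round(d['score'],2),np.round(d['pixel']).tolist(),w(s,d['pixel'],z)[:2].round(3).tolist()) for d in place_of(c,n)][:7])
o=get_obs(); print(o)
import bench; print(getattr(bench,'grip_point_offset',None))
E
```

```text
top campos [ 0.338 -0.02   0.98 ]
clamp [(0.41, [242.0, 146.0], [0.73, 0.007])]
knob_grip [(0.47, [238.0, 147.0], [0.688, 0.012])]
board [(0.85, [238.0, 188.0], [0.606, 0.019]), (0.63, [372.0, 180.0], [0.618, -0.346])]
tray [(0.91, [136.0, 178.0], [0.645, 0.299])]
mat [(0.95, [134.0, 252.0], [0.443, 0.296]), (0.74, [137.0, 181.0], [0.639, 0.296]), (0.6, [328.0, 241.0], [0.458, -0.214])]
coaster [(0.84, [328.0, 194.0], [0.584, -0.222]), (0.28, [386.0, 234.0], [0.47, -0.371])]
weight [(0.62, [225.0, 191.0], [0.596, 0.052]), (0.47, [211.0, 291.0], [0.338, 0.091])]
tin [(0.43, [328.0, 240.0], [0.459, -0.216]), (0.42, [371.0, 187.0], [0.602, -0.343]), (0.42, [383.0, 237.0], [0.464, -0.362])]
lid [(0.95, [331.0, 239.0], [0.458, -0.215]), (0.57, [386.0, 234.0], [0.465, -0.356]), (0.56, [375.0, 181.0], [0.606, -0.342])]
die []
die_blue [(0.43, [237.0, 187.0], [0.612, 0.021])]
die_steel [(0.24, [363.0, 143.0], [0.729, -0.336])]
pindish [(0.83, [306.0, 139.0], [0.746, -0.174])]
cone_pink [(0.74, [365.0, 144.0], [0.727, -0.339])]
chalk [(0.57, [294.0, 278.0], [0.366, -0.12])]
scene campos [ 1.0
[... 980 characters left out ...]
]
{'time': 1.7, 'joint_positions': array([-1.41509348e+00,  8.71712273e-02,  1.37070068e+00,  1.56620446e-05,
        1.68361023e+00, -1.03120124e-01]), 'qvel': array([ 0.00183552,  0.00016377,  0.00021614, -0.00096393,  0.00068598,
        0.00136929]), 'joint_torque': array([-7.29083586e-04, -3.40038407e+01, -3.02593911e+01,  7.16941408e-02,
        2.37647351e-02, -2.12559826e-06]), 'tool_pos': array([ 0.14076087, -0.53169673,  0.20552127]), 'ee_rot': array([ 3.14148112e+00, -4.10355891e-06,  2.58824739e-01]), 'wrist_force': array([0.54254143, 0.05602419, 0.41382774]), 'wrist_torque': array([ 0.00085242, -0.03123896,  0.05876077]), 'finger_force': 0.0, 'width': 0.09362067807617672}
0.0188
```

View pics/top0.png

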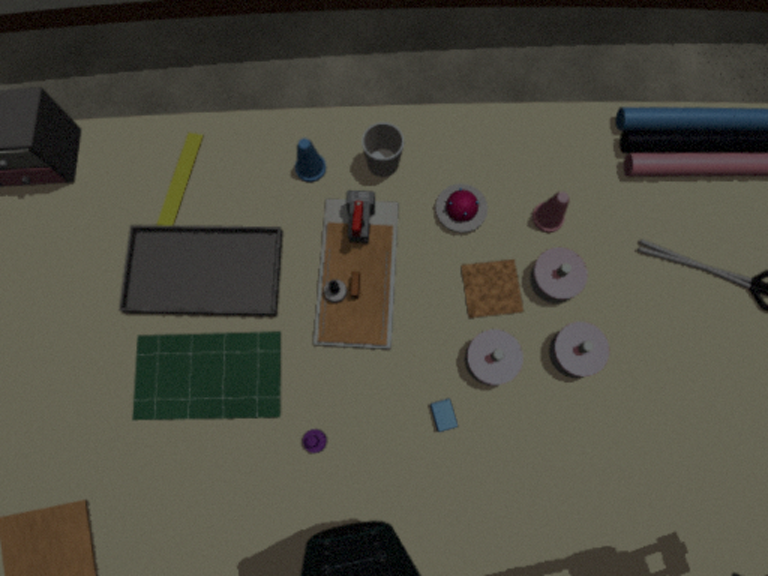

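View pics/scene0.png

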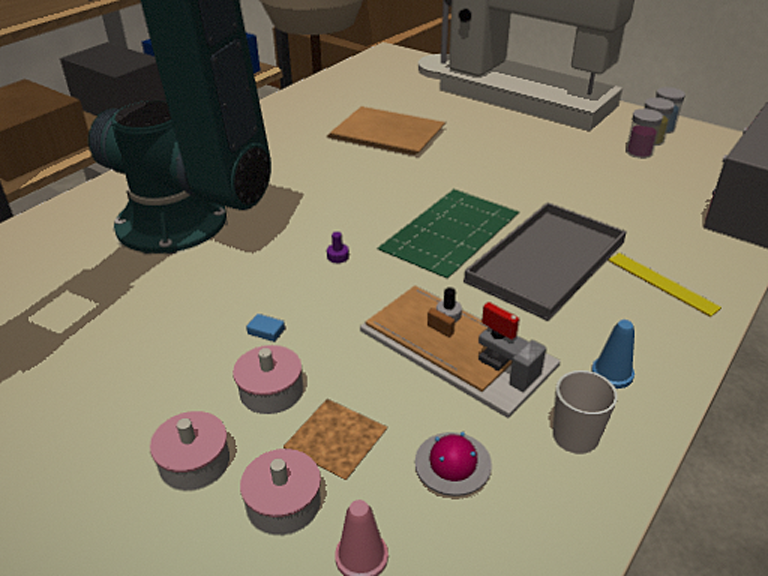

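The weight to move is at about (334,289) in the top picture (raw 223,193), black stem on a steel disc, on the board. The look-alike is the purple one at (315,441). Board look-alike: (48,540). Cone look-alike: the blue cone at (310,160). I choose the steel one and check it in a crop.

```bash
python3 - <<'E'
from h import *
s=cam('top'); save(s,'crop1.png',(200,115,280,240),4.8)
def rect(n,z,k=0):
    m=masks_of('top',n)
    for d in m[:3]:
        ys,xs=np.nonzero(d['mask']); 
        P=np.array([w(s,(x,y),z)[:2] for x,y in zip(xs,ys)],np.float32)
        r=cv2.minAreaRect(P); print(n,round(d['score'],2),d['extent'],np.round(r[0],3),np.round(r[1],3),round(r[2],1),'mean',P.mean(0).round(3))
rect('board',.018); rect('tray',.026); rect('mat',.003); rect('coaster',.004); rect('lid',.045); rect('weight',.018); rect('tin',.04)
s2=cam('scene')
for c,ss in(('top',s),('scene',s2)):
    m=masks_of(c,'knob_grip')
    for d in m: print(c,'knob',round(d['score'],2),d['extent'],d['mask'].sum())
    # red pixels
    p=ss['pixels'].astype(int); r=(p[:,:,0]>90)&(p[:,:,1]<50)&(p[:,:,2]<50); ys,xs=np.nonzero(r)
    a=cv2.minAreaRect(np.c_[xs,ys].astype(np.float32)); print(c,a); print(np.array([w(ss,q,.107 if c=='top' else .1)[:2] for q in cv2.boxPoints(a)]).round(3))
E
```

```text
board 0.7 [212.7, 145.4, 261.9, 230.0] [0.605 0.023] [0.122 0.224] 85.2 mean [0.597 0.02 ]
tray 0.94 [81.2, 149.0, 187.0, 212.9] [0.634 0.298] [0.287 0.17 ] 87.8 mean [0.632 0.296]
mat 0.91 [90.2, 218.2, 190.1, 277.8] [0.448 0.287] [0.263 0.151] 89.3 mean [0.447 0.286]
coaster 0.56 [308.2, 171.4, 348.7, 211.1] [ 0.59  -0.222] [0.1 0.1] 4.9 mean [ 0.589 -0.222]
coaster 0.46 [356.9, 165.0, 394.1, 200.5] [ 0.614 -0.354] [0.097 0.098] 84.4 mean [ 0.614 -0.352]
lid 0.85 [367.4, 213.4, 407.1, 254.4] [ 0.471 -0.361] [0.09  0.093] 40.8 mean [ 0.47  -0.361]
lid 0.81 [312.6, 220.8, 350.2, 257.2] [ 0.459 -0.21 ] [0.09  0.088] 60.9 mean [ 0.46 -0.21]
lid 0.75 [355.1, 164.1, 390.4, 199.1] [ 0.604 -0.339] [0.091 0.09 ] 88.3 mean [ 0.604 -0.338]
weight 0.64 [217.5, 184.2, 234.0, 199.2] [0.59  0.057] [0.04  0.041] 88.3 mean [0.59  0.058]
weight 0.45 [201.6, 283.9, 215.5, 303.8] [0.332 0.097] [0.035 0.037] 89.5 mean [0.332 0.096]
weight 0.3 [356.2, 164.2, 392.7, 197.5] [ 0.61  -0.348] [0.093 0.096] 84.4 mean [ 0.61  -0.347]
tin 0.55 [354.1, 181.6, 377.2, 205.7] [ 0.574 -0.304] [0.075 0.028] 39.0 mean [ 0.572 -0.303]
tin 0.44 [313.4, 232.2, 319.2, 256.5] [ 0.445 -0.168] [0.057 0.014] 19.8 mean [ 0.445 -0.166]
tin 0.41 [365.9, 231.5, 380.2, 249.4] [ 0.452 -0.315] [0.059 0.017] 22.9 mean [ 0.45  -0.315]
top knob 0.63 [355.1, 165.7, 393.9, 199.3] 962
top knob 0.6 [232.6, 136.7, 240.9, 156.4] 157
top ((272.09710693359375, 134.48870849609375), (16.712066650390625, 78.09304809570312), 75.78414916992188)
[[ 0.715  0.027]
 [ 0.762 -0.166]
 [ 0.717 -0.174]
 [ 0.671  0.018]]
scene knob 0.96 [321.2, 201.0, 346.4, 224.5] 434
scene ((317.3528747558594, 260.9361572265625), (28.791519165039062, 116.72669982910156), 19.885164260864258)
[[ 0.755 -0.26 ]
 [ 0.664  0.026]
 [ 0.725  0.03 ]
 [ 0.801 -0.25 ]]
```

View pics/crop1.png

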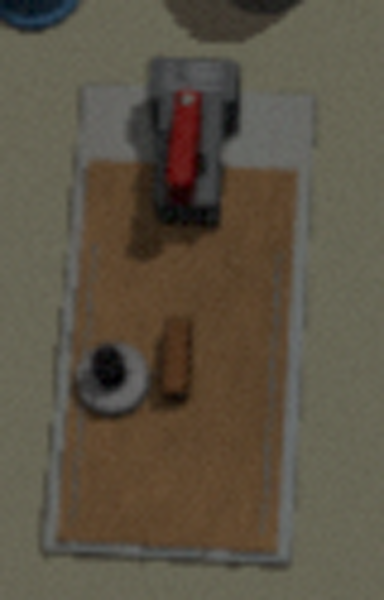

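The crop confirms it: a single steel weight with a black stem sits at about (112,375) on the board, beside the handle at (176,360). The red knob bar runs from (187,92) to (180,195).

```bash
cat >> h.py <<'E'
def C(s,u,v,z): return w(s,(200+u/4.8-.5,115+v/4.8-.5),z)[:2].round(4)
E
python3 - <<'E'
from h import *
s=cam('top')
for q in [(80,87),(315,95),(290,562),(43,553)]: print('plate',C(s,*q,.012))
for q in [(90,161),(298,170),(276,551),(57,541)]: print('board',C(s,*q,.018))
print('disc',C(s,112,379,.036),'stemtop',C(s,108,360,.068))
print('knob ends',C(s,187,92,.11),C(s,180,198,.11)); print('handle top',C(s,178,318,.048),C(s,173,392,.048))
E
```

```text
plate [0.7677 0.0769]
plate [ 0.7582 -0.0595]
plate [ 0.4861 -0.036 ]
plate [0.4949 0.0982]
board [0.7191 0.0707]
board [ 0.7098 -0.0479]
board [ 0.4914 -0.0285]
board [0.5003 0.0899]
disc [0.5853 0.0577] stemtop [0.5873 0.057 ]
knob ends [0.7194 0.0112] [0.6608 0.0158]
handle top [0.6151 0.0207] [0.574  0.0241]
```

>>> apply_moves(commands=[[0, 0, 0.082, 0.03, 0.0392, 0, 100], [0, 0, 0.164, 0.06, 0.0784, 0, 100], [0, 0, 0.246, 0.09, 0.1176, 0, 100], [0, 0, 0.328, 0.12, 0.1568, 0, 100], [0, 0, 0.41, 0.15, 0.196, 0, 100]])

```text
time: 2.8
tool_pos: [0.2916, -0.3341, 0.2057]
ee_rot: [3.141, -0.0, 0.671]
wrist_force: [1.5, 0.0, -0.5]
width: 0.0942
finger_force: 0.0
```

>>> apply_moves(commands=[[0, 0, 0.082, 0.03, 0.0392, 0, 100], [0, 0, 0.164, 0.06, 0.0784, 0, 100], [0, 0, 0.246, 0.09, 0.1176, 0, 100], [0, 0, 0.328, 0.12, 0.1568, 0, 100], [0, 0, 0.41, 0.15, 0.196, 0, 100]])

```text
time: 3.3
tool_pos: [0.4417, -0.1379, 0.2059]
ee_rot: [3.14, 0.0, 1.082]
wrist_force: [0.2, -0.7, 0.8]
width: 0.094
finger_force: 0.0
```

>>> apply_moves(commands=[[0, 0, 0.082, 0.03, 0.0392, -0.01, 60], [0, 0, 0.164, 0.06, 0.0784, -0.02, 60], [0, 0, 0.246, 0.09, 0.1176, -0.04, 60], [0, 0, 0.328, 0.12, 0.1568, -0.06, 60], [0, 0, 0.41, 0.146, 0.1965, -0.08, 60]])

```text
time: 3.8
tool_pos: [0.5835, 0.0518, 0.1284]
ee_rot: [3.14, 0.0, 1.492]
wrist_force: [0.4, -0.7, -0.4]
width: 0.0582
finger_force: 0.0
```

>>> apply_moves(commands=[[0, 0, 0, 0, 0, -0.02, 60], [0, 0, 0, 0, 0, -0.045, 60], [0, 0, 0, 0, 0, -0.065, 60], [0, 0, 0, 0, 0, -0.08, 60], [0, 0, 0, 0, 0, -0.085, 60]])

```text
time: 4.3
tool_pos: [0.581, 0.0501, 0.0418]
ee_rot: [-3.138, 0.0, 1.489]
wrist_force: [0.2, 0.0, 0.1]
width: 0.0562
finger_force: 0.0
```

>>> apply_moves(commands=[[0, 0, 0, 0, 0, 0, 60], [0, 0, 0, 0, 0, 0, 10], [0, 0, 0, 0, 0, 0, 10], [0, 0, 0, 0, 0, 0, 10], [0, 0, 0, 0, 0, 0, 10]])

```text
time: 4.8
tool_pos: [0.5827, 0.0501, 0.0447]
ee_rot: [3.14, -0.0, 1.489]
wrist_force: [-1.1, 0.3, 0.1]
width: 0.0278
finger_force: 0.0
```

>>> apply_moves(commands=[[0, 0, 0, 0, 0, 0, 10], [0, 0, 0, 0, 0, 0.01, 10], [0, 0, 0, 0, 0, 0.03, 10], [0, 0, 0, 0, 0, 0.06, 10], [0, 0, 0, 0, 0, 0.08, 10]])

```text
time: 5.3
tool_pos: [0.5818, 0.0502, 0.1251]
ee_rot: [-3.141, 0.0, 1.489]
wrist_force: [0.8, -0.1, -2.9]
width: 0.017
finger_force: 29.9
```

>>> apply_moves(commands=[[0, 0, 0, -0.015, 0.026, 0, 10], [0, 0, 0, -0.037, 0.065, 0, 10], [0, 0, 0, -0.06, 0.105, 0, 10], [0, 0, 0, -0.08, 0.14, 0, 10], [0, 0, 0, -0.1, 0.175, 0, 10]])

```text
time: 5.8
tool_pos: [0.4801, 0.2261, 0.1233]
ee_rot: [-3.139, 0.001, 1.489]
wrist_force: [0.7, -0.1, -3.3]
width: 0.017
finger_force: 29.9
```

>>> apply_moves(commands=[[0, 0, 0, -0.018, 0.03, 0, 10], [0, 0, 0, -0.028, 0.048, -0.005, 10], [0, 0, 0, -0.035, 0.06, -0.015, 10], [0, 0, 0, -0.035, 0.06, -0.03, 10], [0, 0, 0, -0.035, 0.06, -0.045, 10]])

```text
time: 6.3
tool_pos: [0.447, 0.2842, 0.0771]
ee_rot: [-3.141, 0.002, 1.489]
wrist_force: [0.8, -0.2, -3.8]
width: 0.017
finger_force: 29.9
```

>>> apply_moves(commands=[[0, 0, 0, 0, 0, -0.01, 10], [0, 0, 0, 0, 0, -0.02, 10], [0, 0, 0, 0, 0, -0.03, 10], [0, 0, 0, 0, 0, -0.036, 10], [0, 0, 0, 0, 0, -0.04, 10]])

```text
time: 6.8
tool_pos: [0.4473, 0.2847, 0.0382]
ee_rot: [-3.141, 0.0, 1.488]
wrist_force: [0.6, 0.3, -4.0]
width: 0.0173
finger_force: 29.9
```

>>> apply_moves(commands=[[0, 0, 0, 0, 0, -0.003, 10], [0, 0, 0, 0, 0, -0.006, 10], [0, 0, 0, 0, 0, -0.008, 10], [0, 0, 0, 0, 0, -0.008, 10], [0, 0, 0, 0, 0, -0.008, 10]])

```text
time: 7.3
tool_pos: [0.4474, 0.2852, 0.0311]
ee_rot: [3.141, -0.0, 1.489]
wrist_force: [0.2, 0.4, -3.1]
width: 0.0172
finger_force: 29.9
```

>>> apply_moves(commands=[[0, 0, 0, 0, 0, -0.001, 10], [0, 0, 0, 0, 0, -0.002, 10], [0, 0, 0, 0, 0, -0.003, 10], [0, 0, 0, 0, 0, -0.003, 10], [0, 0, 0, 0, 0, -0.003, 10]])

```text
time: 7.8
tool_pos: [0.4479, 0.2854, 0.0298]
ee_rot: [3.14, -0.001, 1.489]
wrist_force: [-1.9, -0.9, 5.2]
width: 0.0167
finger_force: 30.0
```

>>> apply_moves(commands=[[0, 0, 0, 0, 0, 0, 50], [0, 0, 0, 0, 0, 0, 50], [0, 0, 0, 0, 0, 0.002, 50], [0, 0, 0, 0, 0, 0.02, 50], [0, 0, 0, 0, 0, 0.05, 50]])

```text
time: 8.3
tool_pos: [0.4455, 0.2842, 0.0759]
ee_rot: [-3.137, 0.003, 1.489]
wrist_force: [1.4, 0.3, -0.6]
width: 0.0465
finger_force: 0.0
```

>>> apply_moves(commands=[[0, 0, 0, 0, 0, 0.03, 50], [0, 0, 0.14, 0, 0, 0.06, 50], [0, 0, 0.28, 0.02, -0.03, 0.08, 50], [0, 0, 0.42, 0.05, -0.06, 0.1, 50], [0, 0, 0.56, 0.08, -0.09, 0.1, 50]])

```text
time: 8.8
tool_pos: [0.5298, 0.195, 0.1823]
ee_rot: [3.134, 0.002, 2.056]
wrist_force: [-0.6, 0.1, -0.2]
width: 0.0468
finger_force: 0.0
```

```bash
python3 - <<'E'
from h import *
s=cam('top'); save(s,'t2.png',(80,110,300,290),3.4)
print([(round(d['score'],2),np.round(d['pixel']),w(s,d['pixel'],.003).round(3)) for d in place_of('top','weight')])
print([(round(d['score'],2),np.round(d['pixel']),w(s,d['pixel'],.097).round(3)) for d in place_of('top','knob_grip')])
s2=cam('scene'); save(s2,'s2.png',(270,170,400,270),6)
print([(round(d['score'],2),np.round(d['pixel']),w(s2,d['pixel'],.097).round(3)) for d in place_of('scene','knob_grip')])
print([(round(d['score'],2),np.round(d['pixel']),w(s2,d['pixel'],.003).round(3)) for d in place_of('scene','weight')])
for c,ss,b in(('top',s,(225,130,250,160)),('scene',s2,(318,198,350,228))):
    p=ss['pixels'][b[1]:b[3],b[0]:b[2]].astype(int); ys,xs=np.nonzero((p[:,:,0]>60)&(p[:,:,0]>2.2*p[:,:,1])&(p[:,:,0]>2.2*p[:,:,2]))
    a=cv2.minAreaRect(np.c_[xs+b[0],ys+b[1]].astype(np.float32)); print(c,len(xs),a,[w(ss,q,.11)[:2].round(4) for q in cv2.boxPoints(a)])
print(get_obs()['tool_pos'],get_obs()['ee_rot'])
# project knob model for several joint angles, scene cam
for th in(0,.15,.3):
    y=-.083-th; c=np.array([.694,.0142]); e=np.array([np.cos(y),np.sin(y)])*.027; n=np.array([-np.sin(y),np.cos(y)])*.007
    P=[[*(c+i*e+j*n),.11] for i,j in((1,1),(1,-1),(-1,-1),(-1,1))]
    print(th,'scene',proj(s2,P).round(1).tolist(),'top',proj(s,P).round(1).tolist())
E
```

```text
[(0.68, array([209., 295.]), array([0.328, 0.098, 0.003]))]
[(0.42, array([239., 145.]), array([0.694, 0.01 , 0.097])), (0.23, array([384., 237.]), array([ 0.45 , -0.33 ,  0.097]))]
[(0.66, array([334., 211.]), array([0.696, 0.014, 0.097]))]
[(0.67, array([299., 150.]), array([0.441, 0.289, 0.003])), (0.64, array([223., 169.]), array([0.326, 0.097, 0.003]))]
top 100 ((237.97694396972656, 143.68463134765625), (5.829632759094238, 18.977313995361328), 7.125016689300537) [array([0.669 , 0.0233]), array([0.719 , 0.0167]), array([0.7165, 0.0022]), array([0.6666, 0.0091])]
scene 347 ((333.0692138671875, 213.37022399902344), (27.52941131591797, 14.470588684082031), 28.07248878479004) [array([ 0.6792, -0.0263]), array([0.6698, 0.017 ]), array([0.73  , 0.0098]), array([ 0.7372, -0.032 ])]
[0.52646263 0.1957579  0.17732566] [-3.14055831e+00 -9.11242224e-04  2.04862467e+00]
0 scene [[347.0, 209.5], [343.2, 212.9], [321.1, 201.8], [325.0, 198.6]] top [[235.3, 133.0], [240.9, 133.3], [239.5, 153.5], [233.9, 153.2]]
0.15 scene [[346.2, 210.6], [341.5, 213.6], [321.9, 200.7], [326.6, 197.9]] top [[237.0, 132.8], [242.5, 133.8], [237.9, 153.7], [232.3, 152.6]]
0.3 scene [[345.1, 211.7], [339.7, 214.1], [323.1, 199.7], [328.4, 197.5]] top [[238.7, 132.8], [243.9, 134.6], [236.2, 153.7], [230.9, 151.8]]
```

View pics/t2.png

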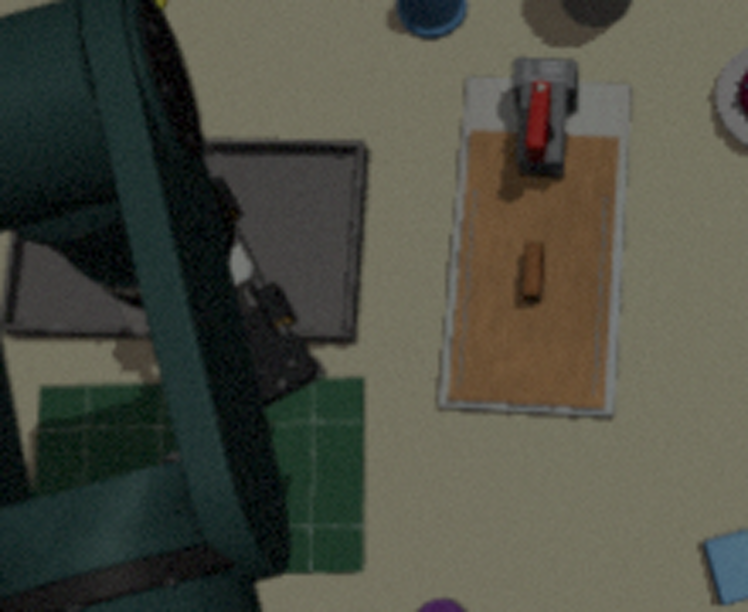

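View pics/s2.png

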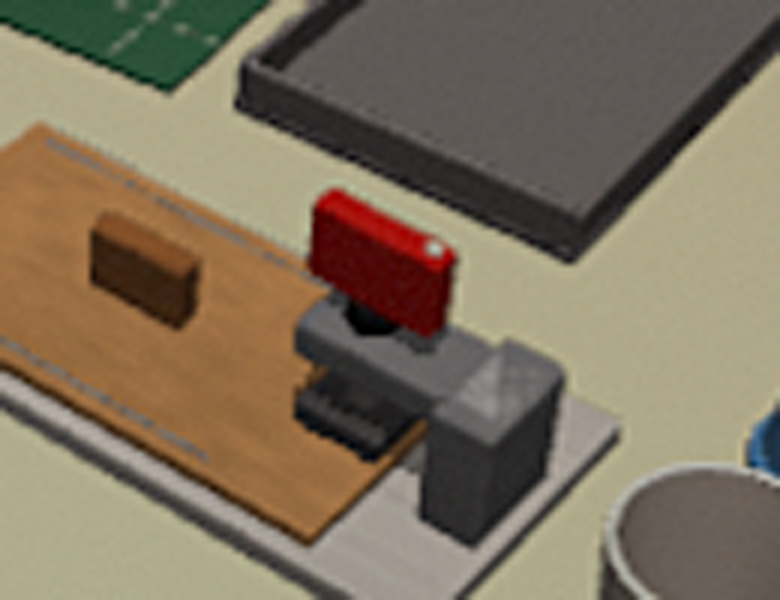

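The weight stands on the mat (seen by the scene camera at about (299,150)). The knob bar is centred near (238,144) in the top view, with θ≈0.06.

>>> apply_moves(commands=[[0, 0, 0.1, 0.018, -0.02, 0, 50], [0, 0, 0.2, 0.04, -0.045, 0, 50], [0, 0, 0.3, 0.065, -0.072, 0, 50], [0, 0, 0.4, 0.09, -0.1, 0, 50], [0, 0, 0.5, 0.11, -0.12, 0, 50]])

```text
time: 9.6
tool_pos: [0.6375, 0.0752, 0.1775]
ee_rot: [-3.141, -0.0, 2.554]
wrist_force: [-0.6, 0.2, -0.0]
width: 0.0471
finger_force: 0.0
```

>>> apply_moves(commands=[[0, 0, 0.1, 0.016, -0.02, 0, 50], [0, 0, 0.2, 0.032, -0.04, -0.01, 50], [0, 0, 0.3, 0.048, -0.055, -0.025, 50], [0, 0, 0.4, 0.055, -0.062, -0.04, 50], [0, 0, 0.42, 0.055, -0.062, -0.05, 50]])

```text
time: 10.1
tool_pos: [0.6918, 0.0136, 0.1256]
ee_rot: [-3.141, -0.003, 2.969]
wrist_force: [0.1, 1.8, -0.2]
width: 0.0473
finger_force: 0.0
```

Down 45 mm, and close.

>>> apply_moves(commands=[[0, 0, 0, 0, 0, -0.015, 50], [0, 0, 0, 0, 0, -0.03, 50], [0, 0, 0, 0, 0, -0.04, 50], [0, 0, 0, 0, 0, -0.045, 50], [0, 0, 0, 0, 0, -0.045, 50]])

```text
time: 10.6
tool_pos: [0.6916, 0.0135, 0.0819]
ee_rot: [-3.142, -0.002, 2.969]
wrist_force: [-0.6, 0.2, 0.0]
width: 0.0469
finger_force: 0.0
```

>>> apply_moves(commands=[[0, 0, 0, 0, 0, 0, 25], [0, 0, 0, 0, 0, 0, 8], [0, 0, 0, 0, 0, 0, 8], [0, 0, 0, 0, 0, 0, 8], [0, 0, 0, 0, 0, 0, 8]])

```text
time: 11.1
tool_pos: [0.6926, 0.0134, 0.0835]
ee_rot: [3.141, 0.001, 2.969]
wrist_force: [-0.1, 0.7, 0.9]
width: 0.0141
finger_force: 29.6
```

>>> apply_moves(commands=[[0, 0, -0.1, 0, 0, 0.0003, 8], [0, 0, -0.23, 0, 0, 0.0007, 8], [0, 0, -0.37, 0, 0, 0.0011, 8], [0, 0, -0.51, 0, 0, 0.0015, 8], [0, 0, -0.65, 0, 0, 0.002, 8]])

```text
time: 11.6
tool_pos: [0.6934, 0.015, 0.0855]
ee_rot: [3.137, -0.0, 2.314]
wrist_force: [2.4, 4.0, -0.5]
width: 0.0136
finger_force: 29.6
```

>>> apply_moves(commands=[[0, 0, -0.13, 0, 0, 0.0004, 8], [0, 0, -0.26, 0, 0, 0.0008, 8], [0, 0, -0.39, 0, 0, 0.0012, 8], [0, 0, -0.52, 0, 0, 0.0016, 8], [0, 0, -0.65, 0, 0, 0.002, 8]])

```text
time: 12.1
tool_pos: [0.695, 0.0158, 0.0874]
ee_rot: [3.134, -0.004, 1.665]
wrist_force: [6.3, 5.4, -2.0]
width: 0.0139
finger_force: 29.6
```

>>> apply_moves(commands=[[0, 0, -0.13, 0, 0, 0.0004, 8], [0, 0, -0.26, 0, 0, 0.0008, 8], [0, 0, -0.39, 0, 0, 0.0012, 8], [0, 0, -0.52, 0, 0, 0.0016, 8], [0, 0, -0.65, 0, 0, 0.002, 8]])

```text
time: 12.6
tool_pos: [0.6967, 0.0154, 0.0894]
ee_rot: [3.134, -0.009, 1.015]
wrist_force: [10.0, 4.2, -5.2]
width: 0.0139
finger_force: 29.6
```

>>> apply_moves(commands=[[0, 0, -0.13, 0, 0, 0.0004, 8], [0, 0, -0.26, 0, 0, 0.0008, 8], [0, 0, -0.39, 0, 0, 0.0012, 8], [0, 0, -0.52, 0, 0, 0.0016, 8], [0, 0, -0.65, 0, 0, 0.002, 8]])

```text
time: 13.1
tool_pos: [0.6977, 0.0139, 0.0914]
ee_rot: [3.138, -0.013, 0.364]
wrist_force: [12.7, 1.4, -5.1]
width: 0.0138
finger_force: 29.8
```

>>> apply_moves(commands=[[0, 0, -0.1, 0, 0, 0.0003, 8], [0, 0, -0.2, 0, 0, 0.0006, 8], [0, 0, -0.3, 0, 0, 0.001, 8], [0, 0, -0.4, 0, 0, 0.0013, 8], [0, 0, -0.44, 0, 0, 0.0014, 8]])

```text
time: 13.6
tool_pos: [0.698, 0.0128, 0.0928]
ee_rot: [-3.141, -0.014, -0.074]
wrist_force: [12.7, -0.7, -5.4]
width: 0.0141
finger_force: 29.8
```

```bash
python3 -c "
from bench import *; o=get_obs(); print(o['ee_rot'],o['wrist_torque'],o['wrist_force'],o['joint_positions'])"
```

```text
[-3.14115254 -0.01365994 -0.07390587] [-0.07406569 -2.56831677  0.06298826] [12.68047641 -0.66182465 -5.43396129] [-6.30385242e-02  4.46967415e-01  1.15077162e+00  2.91889342e-04
  1.53018970e+00  1.58165081e+00]
```

>>> apply_moves(commands=[[0, 0, -0.02, 0, 0, 0, 8], [0, 0, -0.04, 0, 0, 0, 8], [0, 0, -0.06, 0, 0, 0, 8], [0, 0, -0.08, 0, 0, 0, 8], [0, 0, -0.08, 0, 0, 0, 8]])

```text
time: 14.1
tool_pos: [0.698, 0.0125, 0.093]
ee_rot: [-3.14, -0.014, -0.152]
wrist_force: [12.2, -1.2, -5.3]
width: 0.0143
finger_force: 29.8
```

```bash
python3 -c "
from bench import *; o=get_obs(); print(o['ee_rot'],o['wrist_torque'],o['wrist_force'])"
```

```text
[-3.14036509 -0.01371366 -0.1518636 ] [-0.03149973 -2.4524429   0.05274726] [12.24828648 -1.23523893 -5.27571942]
```

>>> apply_moves(commands=[[0, 0, 0, 0, 0, 0, 50], [0, 0, 0, 0, 0, 0, 50], [0, 0, 0, 0, 0, 0, 50], [0, 0, 0, 0, 0, 0.025, 50], [0, 0, 0, 0, 0, 0.055, 50]])

```text
time: 14.6
tool_pos: [0.6905, 0.0132, 0.1453]
ee_rot: [3.141, 0.006, -0.151]
wrist_force: [-0.3, 0.9, -0.6]
width: 0.0465
finger_force: 0.0
```

>>> apply_moves(commands=[[0, 0, 0.02, -0.01, 0, 0, 50], [0, 0, 0.04, -0.03, 0.003, 0, 50], [0, 0, 0.06, -0.06, 0.006, 0, 50], [0, 0, 0.069, -0.085, 0.008, 0, 50], [0, 0, 0.069, -0.103, 0.01, 0, 50]])

```text
time: 15.1
tool_pos: [0.5874, 0.0233, 0.1474]
ee_rot: [3.141, 0.001, -0.082]
wrist_force: [0.6, 0.3, -0.3]
width: 0.047
finger_force: 0.0
```

```bash
python3 - <<'E'
from h import *
s2=cam('scene'); save(s2,'s3.png',(220,130,400,270),4.2); s=cam('top')
print([(round(d['score'],2),np.round(d['pixel']),w(s2,d['pixel'],.003).round(3)) for d in place_of('scene','weight')])
print([(round(d['score'],2),np.round(d['pixel']),w(s2,d['pixel'],.012).round(3)) for d in place_of('scene','board')])
m=masks_of('top','tray')
for d in m[:1]:
    c=max(cv2.findContours(d['mask'].astype(np.uint8),0,1)[0],key=cv2.contourArea)
    r=cv2.minAreaRect(np.array([w(s,q[0],.026)[:2] for q in c],np.float32)); print('tray',d['score'],r)
o=get_obs();print(o['tool_pos'],o['ee_rot'],o['wrist_force'])
E
```

```text
[(0.46, array([226., 171.]), array([0.338, 0.092, 0.003])), (0.38, array([301., 150.]), array([0.445, 0.296, 0.003]))]
[(0.9, array([299., 226.]), array([0.616, 0.015, 0.012]))]
tray 0.86 ((0.6345646381378174, 0.3235245645046234), (0.23540838062763214, 0.17033720016479492), 87.24561309814453)
[0.58983301 0.02299596 0.14750808] [ 3.14142349e+00 -8.25882258e-04 -8.22716578e-02] [-0.08289804  0.05808015 -0.56624429]
```

View pics/s3.png

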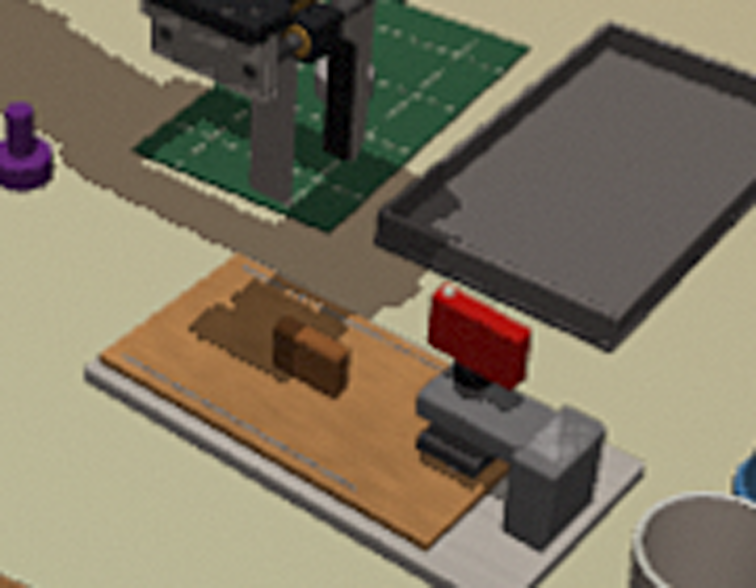

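The knob's white dot is now at the left end (447,291), so it has been turned about π. The board and handle (312,357) are unchanged. Now I grip the handle.

>>> apply_moves(commands=[[0, 0, 0, 0.002, 0, -0.03, 50], [0, 0, 0, 0.004, 0, -0.06, 50], [0, 0, 0, 0.004, 0, -0.09, 50], [0, 0, 0, 0.004, 0, -0.11, 50], [0, 0, 0, 0.004, 0, -0.12, 50]])

```text
time: 15.85
tool_pos: [0.5924, 0.023, 0.0241]
ee_rot: [3.141, 0.005, -0.082]
wrist_force: [-0.2, -0.2, -1.5]
width: 0.0467
finger_force: 0.0
```

>>> apply_moves(commands=[[0, 0, 0, 0, 0, -0.003, 50], [0, 0, 0, 0, 0, -0.006, 25], [0, 0, 0, 0, 0, -0.006, 8], [0, 0, 0, 0, 0, -0.006, 8], [0, 0, 0, 0, 0, -0.006, 8]])

```text
time: 16.35
tool_pos: [0.594, 0.0231, 0.0224]
ee_rot: [3.142, -0.002, -0.082]
wrist_force: [-0.3, -0.4, 0.5]
width: 0.0188
finger_force: 0.0
```

>>> apply_moves(commands=[[0, 0, 0, 0, 0, 0, 8], [0, 0, 0, 0, 0, 0, 8], [0, 0, 0, -0.005, 0.0004, 0.001, 8], [0, 0, 0, -0.01, 0.0008, 0.001, 8], [0, 0, 0, -0.015, 0.0012, 0.001, 8]])

```text
time: 16.85
tool_pos: [0.578, 0.0244, 0.0223]
ee_rot: [-3.142, -0.001, -0.082]
wrist_force: [1.8, -0.2, -1.3]
width: 0.0134
finger_force: 30.0
```

>>> apply_moves(commands=[[0, 0, 0, -0.01, 0.0008, 0, 8], [0, 0, 0, -0.02, 0.0017, 0, 8], [0, 0, 0, -0.03, 0.0025, 0, 8], [0, 0, 0, -0.04, 0.0033, 0, 8], [0, 0, 0, -0.05, 0.0041, 0, 8]])

```text
time: 17.35
tool_pos: [0.5273, 0.0285, 0.0223]
ee_rot: [3.141, -0.0, -0.082]
wrist_force: [1.0, -0.0, 1.2]
width: 0.0142
finger_force: 30.0
```

>>> apply_moves(commands=[[0, 0, 0, -0.01, 0.0008, 0, 8], [0, 0, 0, -0.01, 0.0008, 0.01, 8], [0, 0, 0, -0.01, 0.0008, 0.03, 8], [0, 0, 0, -0.01, 0.0008, 0.055, 8], [0, 0, 0, -0.01, 0.0008, 0.08, 8]])

```text
time: 17.85
tool_pos: [0.5175, 0.0293, 0.1029]
ee_rot: [3.142, 0.002, -0.082]
wrist_force: [-0.2, -0.0, -1.2]
width: 0.0142
finger_force: 30.0
```

```bash
python3 - <<'E'
from h import *
s2=cam('scene'); save(s2,'s4.png',(200,100,440,270),3.2); s=cam('top')
print([(round(d['score'],2),np.round(d['pixel']),w(s2,d['pixel'],.003).round(3)) for d in place_of('scene','weight')])
o=get_obs();print(o['tool_pos'],o['ee_rot'],o['wrist_force'],o['wrist_torque'],o['width'],o['finger_force'])
E
```

```text
[(0.71, array([223., 170.]), array([0.329, 0.09 , 0.003])), (0.56, array([178., 246.]), array([ 0.432, -0.187,  0.003])), (0.52, array([300., 151.]), array([0.446, 0.289, 0.003])), (0.24, array([301., 314.]), array([ 0.746, -0.184,  0.003]))]
[0.51952793 0.02916544 0.104183  ] [-3.14148555 -0.00393586 -0.08225315] [-0.31431264 -0.01845961 -1.34285517] [0.02767594 0.00725971 0.0259706 ] 0.013845083083217781 29.997073709964752
```

View pics/s4.png

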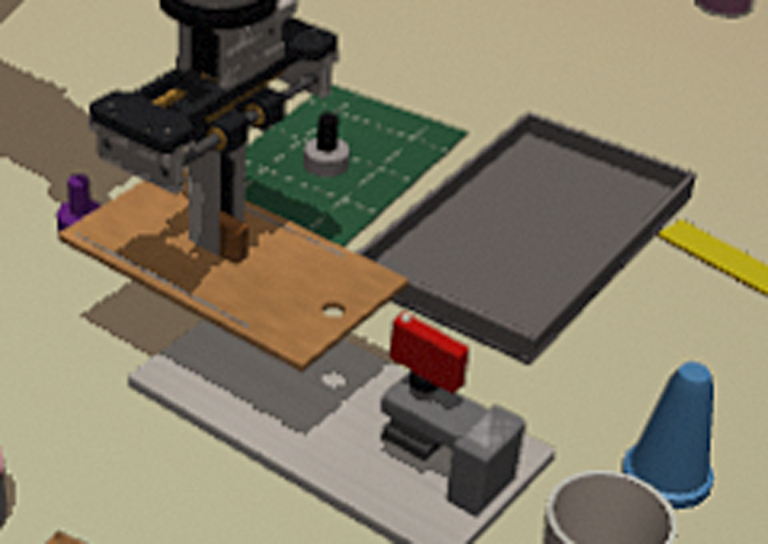

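The board hangs level in the grip and is clear of the clamp. The weight stands upright on the mat at (327,155). I raise, rotate and carry it to the tray.

>>> apply_moves(commands=[[0, 0, 0, 0, 0, 0.025, 8], [0, 0, 0.05, 0, 0.005, 0.05, 8], [0, 0, 0.17, 0, 0.015, 0.06, 8], [0, 0, 0.3, 0.005, 0.03, 0.06, 8], [0, 0, 0.43, 0.01, 0.045, 0.06, 8]])

```text
time: 18.5
tool_pos: [0.5275, 0.0745, 0.1606]
ee_rot: [-3.141, 0.003, 0.352]
wrist_force: [0.1, 1.0, -2.0]
width: 0.0138
finger_force: 30.0
```

>>> apply_moves(commands=[[0, 0, 0.13, 0.01, 0.02, 0, 8], [0, 0, 0.26, 0.02, 0.04, 0, 8], [0, 0, 0.39, 0.03, 0.06, 0, 8], [0, 0, 0.52, 0.04, 0.08, 0, 8], [0, 0, 0.65, 0.05, 0.1, 0, 8]])

```text
time: 19.0
tool_pos: [0.5774, 0.1748, 0.1594]
ee_rot: [-3.138, 0.003, 1.003]
wrist_force: [0.6, 0.2, -1.7]
width: 0.0138
finger_force: 30.0
```

>>> apply_moves(commands=[[0, 0, 0.12, 0.01, 0.02, 0, 8], [0, 0, 0.25, 0.025, 0.045, 0, 8], [0, 0, 0.37, 0.04, 0.07, 0, 8], [0, 0, 0.48, 0.05, 0.09, 0, 8], [0, 0, 0.53, 0.055, 0.1, 0, 8]])

```text
time: 19.5
tool_pos: [0.6326, 0.2757, 0.1584]
ee_rot: [-3.137, 0.001, 1.532]
wrist_force: [0.6, -1.3, -2.2]
width: 0.0139
finger_force: 30.0
```

>>> apply_moves(commands=[[0, 0, 0, 0, 0.005, 0, 8], [0, 0, 0, 0, 0.01, 0, 8], [0, 0, 0, 0, 0.01, 0, 8], [0, 0, 0, 0, 0.01, 0, 8], [0, 0, 0, 0, 0.01, 0, 8]])

```text
time: 20.0
tool_pos: [0.6332, 0.2836, 0.1626]
ee_rot: [3.141, 0.0, 1.527]
wrist_force: [0.0, -0.0, -0.7]
width: 0.0137
finger_force: 30.0
```

```bash
python3 - <<'E'
from h import *
s2=cam('scene'); save(s2,'s5.png',(240,80,440,250),3.6)
o=get_obs();print(o['tool_pos'],o['ee_rot'],o['wrist_force'],o['width'],o['finger_force'])
p=(.637,.298); R=lambda a:np.array([[np.cos(a),-np.sin(a)],[np.sin(a),np.cos(a)]])
for a in(0,-.04):
    print('tray model top corners',a,((proj(s2,[[*(np.array(p)+R(a)@np.array(c)),.026] for c in((.081,.141),(.081,-.141),(-.081,-.141),(-.081,.141))])-[240,80])*3.6).round().tolist())
E
```

```text
[0.63325687 0.2836221  0.1626124 ] [3.14114996e+00 4.99009357e-05 1.52693164e+00] [ 0.03600949  0.34206793 -2.68131833] 0.013639310420104566 29.99699592590332
tray model top corners 0 [[631.0, 258.0], [466.0, 452.0], [252.0, 364.0], [437.0, 192.0]]
tray model top corners -0.04 [[637.0, 262.0], [456.0, 451.0], [248.0, 359.0], [445.0, 193.0]]
```

View pics/s5.png

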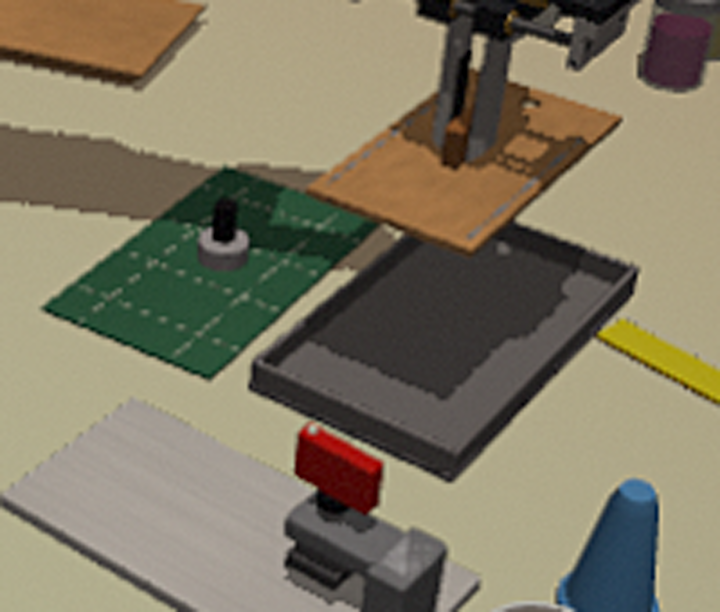

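>>> apply_moves(commands=[[0, 0, 0, 0.002, 0.002, -0.02, 8], [0, 0, 0, 0.004, 0.004, -0.045, 8], [0, 0, 0, 0.004, 0.004, -0.07, 8], [0, 0, 0, 0.004, 0.004, -0.095, 8], [0, 0, 0, 0.004, 0.004, -0.115, 8]])

```text
time: 20.55
tool_pos: [0.6367, 0.2875, 0.0457]
ee_rot: [-3.14, 0.001, 1.527]
wrist_force: [-0.2, -0.7, -1.6]
width: 0.0136
finger_force: 30.0
```

>>> apply_moves(commands=[[0, 0, 0, 0, 0, -0.006, 8], [0, 0, 0, 0, 0, -0.013, 8], [0, 0, 0, 0, 0, -0.02, 8], [0, 0, 0, 0, 0, -0.026, 8], [0, 0, 0, 0, 0, -0.029, 8]])

```text
time: 21.05
tool_pos: [0.6375, 0.2882, 0.0184]
ee_rot: [3.141, -0.0, 1.528]
wrist_force: [0.2, 0.2, -2.6]
width: 0.0137
finger_force: 30.0
```

>>> apply_moves(commands=[[0, 0, 0, 0, 0, -0.001, 8], [0, 0, 0, 0, 0, -0.002, 8], [0, 0, 0, 0, 0, -0.003, 8], [0, 0, 0, 0, 0, -0.003, 8], [0, 0, 0, 0, 0, -0.003, 8]])

```text
time: 21.55
tool_pos: [0.6374, 0.2883, 0.0155]
ee_rot: [3.141, -0.0, 1.528]
wrist_force: [-0.4, 0.1, -1.4]
width: 0.0137
finger_force: 30.0
```

>>> apply_moves(commands=[[0, 0, 0, 0, 0, -0.001, 8], [0, 0, 0, 0, 0, -0.001, 8], [0, 0, 0, 0, 0, -0.001, 40], [0, 0, 0, 0, 0, -0.001, 40], [0, 0, 0, 0, 0, -0.001, 40]])

```text
time: 22.05
tool_pos: [0.6374, 0.2882, 0.0142]
ee_rot: [3.141, -0.0, 1.528]
wrist_force: [0.4, -0.3, -0.9]
width: 0.0344
finger_force: 0.0
```

>>> apply_moves(commands=[[0, 0, 0, 0, 0, 0, 40], [0, 0, 0, 0, 0, 0.01, 40], [0, 0, 0, 0, 0, 0.04, 40], [0, 0, 0, 0, 0, 0.08, 40], [0, 0, 0, 0, 0, 0.12, 40]])

```text
time: 22.55
tool_pos: [0.6369, 0.2881, 0.1357]
ee_rot: [-3.141, 0.0, 1.528]
wrist_force: [0.7, 0.2, -0.6]
width: 0.0378
finger_force: 0.0
```

>>> apply_moves(commands=[[0, 0, 0, 0, 0, 0.03, 40], [0, 0, 0, -0.01, -0.03, 0.06, 40], [0, 0, 0, -0.025, -0.07, 0.065, 40], [0, 0, 0, -0.04, -0.115, 0.065, 40], [0, 0, 0, -0.057, -0.16, 0.065, 40]])

```text
time: 23.05
tool_pos: [0.58, 0.127, 0.2009]
ee_rot: [3.139, -0.0, 1.529]
wrist_force: [0.5, -0.6, -0.0]
width: 0.0375
finger_force: 0.0
```

>>> apply_moves(commands=[[0, 0, 0, -0.013, -0.04, 0, 40], [0, 0, 0, -0.026, -0.08, 0, 40], [0, 0, 0, -0.039, -0.12, 0, 40], [0, 0, 0, -0.052, -0.16, 0, 40], [0, 0, 0, -0.065, -0.2, 0, 40]])

```text
time: 23.55
tool_pos: [0.5146, -0.0733, 0.2005]
ee_rot: [3.14, 0.0, 1.528]
wrist_force: [0.8, 0.0, 1.3]
width: 0.0377
finger_force: 0.0
```

>>> apply_moves(commands=[[0, 0, 0, -0.013, -0.04, 0, 40], [0, 0, 0, -0.026, -0.08, 0, 40], [0, 0, 0, -0.04, -0.115, -0.02, 40], [0, 0, 0, -0.053, -0.14, -0.05, 40], [0, 0, 0, -0.053, -0.14, -0.08, 40]])

```text
time: 24.05
tool_pos: [0.4615, -0.2153, 0.1201]
ee_rot: [3.139, 0.003, 1.523]
wrist_force: [0.8, 1.2, -0.6]
width: 0.0375
finger_force: 0.0
```

```bash
python3 - <<'E'
from h import *
for c in('top','scene'):
    s=cam(c)
    print(c,[(round(d['score'],2),w(s,d['pixel'],.003)[:2].round(3)) for d in place_of(c,'weight')])
    print([(round(d['score'],2),w(s,d['pixel'],.005)[:2].round(3)) for d in place_of(c,'board')])
    for n,z in(('lid',.04),('tin',0),('coaster',.004)): print(n,[(round(d['score'],2),w(s,d['pixel'],z)[:2].round(3)) for d in place_of(c,n)])
o=get_obs();print(o['tool_pos'],o['ee_rot'])
E
```

```text
top [(0.69, array([0.452, 0.287])), (0.55, array([0.337, 0.089])), (0.27, array([ 0.749, -0.174]))]
[(0.75, array([0.641, 0.307]))]
lid [(0.77, array([ 0.472, -0.356])), (0.56, array([ 0.456, -0.211]))]
tin [(0.46, array([ 0.463, -0.357]))]
coaster [(0.68, array([ 0.589, -0.218]))]
scene [(0.68, array([0.333, 0.086]))]
[(0.97, array([0.643, 0.283])), (0.37, array([ 0.579, -0.321]))]
lid [(0.85, array([ 0.6  , -0.331])), (0.6, array([ 0.462, -0.214])), (0.56, array([ 0.466, -0.356]))]
tin [(0.76, array([ 0.608, -0.344])), (0.7, array([ 0.468, -0.216])), (0.61, array([ 0.471, -0.359]))]
coaster [(0.64, array([ 0.601, -0.227])), (0.31, array([ 0.479, -0.367]))]
[ 0.46286688 -0.21171043  0.12018993] [3.14010371e+00 7.66177700e-04 1.52852362e+00]
```

>>> apply_moves(commands=[[0, 0, 0, 0, 0, -0.02, 40], [0, 0, 0, 0, 0, -0.045, 40], [0, 0, 0, 0, 0, -0.062, 40], [0, 0, 0, 0, 0, -0.07, 40], [0, 0, 0, 0, 0, -0.071, 40]])

```text
time: 25.15
tool_pos: [0.4617, -0.2113, 0.0473]
ee_rot: [-3.14, -0.001, 1.528]
wrist_force: [0.6, -0.1, 0.7]
width: 0.0376
finger_force: 0.0
```

>>> apply_moves(commands=[[0, 0, 0, 0, 0, 0, 15], [0, 0, 0, 0, 0, 0, 10], [0, 0, 0, 0, 0, 0, 10], [0, 0, 0, 0, 0, 0, 10], [0, 0, 0, 0, 0, 0, 10]])

```text
time: 25.65
tool_pos: [0.463, -0.2122, 0.0495]
ee_rot: [3.14, 0.001, 1.528]
wrist_force: [0.1, -0.3, 4.1]
width: 0.0172
finger_force: 30.0
```

>>> apply_moves(commands=[[0, 0, 0, 0, 0, 0.006, 10], [0, 0, 0, 0, 0, 0.015, 10], [0, 0, 0, 0, 0, 0.03, 10], [0, 0, 0, 0.03, 0, 0.045, 10], [0, 0, 0, 0.07, 0, 0.05, 10]])

```text
time: 26.15
tool_pos: [0.533, -0.2125, 0.101]
ee_rot: [3.139, 0.002, 1.526]
wrist_force: [1.1, -0.7, -0.4]
width: 0.0172
finger_force: 30.0
```

>>> apply_moves(commands=[[0, 0, 0, 0.02, -0.003, 0, 10], [0, 0, 0, 0.04, -0.006, 0, 10], [0, 0, 0, 0.055, -0.009, 0, 10], [0, 0, 0, 0.06, -0.01, 0, 10], [0, 0, 0, 0.06, -0.01, 0, 10]])

```text
time: 26.65
tool_pos: [0.5924, -0.2218, 0.0981]
ee_rot: [-3.141, -0.0, 1.528]
wrist_force: [0.1, -0.3, -0.5]
width: 0.0174
finger_force: 30.0
```

```bash
python3 - <<'E'
from h import *
s=cam('top'); save(s,'t6.png',(290,150,420,270),4)
for n in('die','die_steel','die_blue'): print(n,[(round(d['score'],2),np.round(d['pixel']),w(s,d['pixel'],.003)[:2].round(3)) for d in place_of('top',n)])
o=get_obs();print(o['tool_pos'],o['wrist_force'],o['width'],o['finger_force'])
E
```

```text
die []
die_steel []
die_blue []
[ 0.59158506 -0.2217123   0.09843627] [-0.52157094  0.33185507 -1.40895105] 0.0173602898656012 29.99970942735672
```

View pics/t6.png

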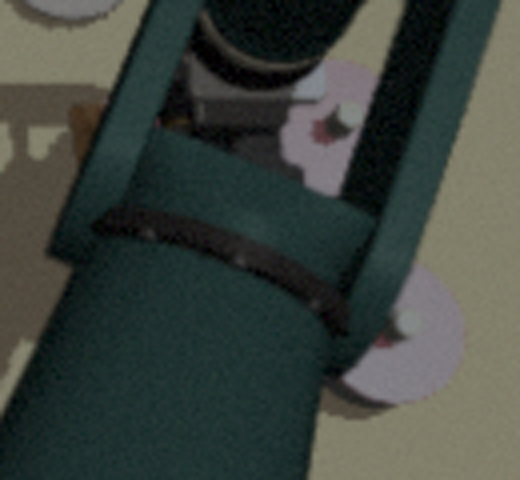

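The arm covers tin B in the top view (its centre would be near (150,370)). I check the scene camera while putting the lid down on the coaster.

>>> apply_moves(commands=[[0, 0, 0, 0, 0, -0.02, 10], [0, 0, 0, 0, 0, -0.04, 10], [0, 0, 0, 0, 0, -0.06, 10], [0, 0, 0, 0, 0, -0.072, 10], [0, 0, 0, 0, 0, -0.076, 10]])

```text
time: 27.35
tool_pos: [0.5909, -0.2213, 0.0206]
ee_rot: [-3.139, -0.001, 1.528]
wrist_force: [-0.1, 0.2, -0.2]
width: 0.0176
finger_force: 30.0
```

>>> apply_moves(commands=[[0, 0, 0, 0, 0, -0.002, 10], [0, 0, 0, 0, 0, -0.004, 10], [0, 0, 0, 0, 0, -0.004, 10], [0, 0, 0, 0, 0, -0.004, 40], [0, 0, 0, 0, 0, -0.004, 40]])

```text
time: 27.85
tool_pos: [0.5928, -0.222, 0.0191]
ee_rot: [3.14, 0.001, 1.528]
wrist_force: [-0.4, 0.1, 0.3]
width: 0.0297
finger_force: 0.0
```

>>> apply_moves(commands=[[0, 0, 0, 0, 0, 0, 40], [0, 0, 0, 0, 0, 0.02, 40], [0, 0, 0, 0, 0, 0.06, 40], [0, 0, 0, 0.02, 0.03, 0.1, 40], [0, 0, 0, 0.03, 0.07, 0.12, 40]])

```text
time: 28.35
tool_pos: [0.6241, -0.1537, 0.1423]
ee_rot: [3.136, 0.002, 1.524]
wrist_force: [0.6, -0.9, 0.5]
width: 0.0375
finger_force: 0.0
```

```bash
python3 - <<'E'
from h import *
s=cam('scene'); save(s,'s7.png',(80,210,260,370),4)
for c in('scene','top'):
    t=cam(c)
    for n in('die','die_steel','die_blue','lid'): print(c,n,[(round(d['score'],2),np.round(d['pixel']),w(t,d['pixel'],.003)[:2].round(3)) for d in place_of(c,n)])
E
```

```text
scene die []
scene die_steel [(0.63, array([183., 261.]), array([ 0.471, -0.212]))]
scene die_blue []
scene lid [(0.71, array([126., 294.]), array([ 0.442, -0.346])), (0.62, array([187., 318.]), array([ 0.58 , -0.316])), (0.62, array([226., 289.]), array([ 0.594, -0.219]))]
top die []
top die_steel []
top die_blue []
top lid [(0.84, array([387., 230.]), array([ 0.48 , -0.374])), (0.64, array([374., 180.]), array([ 0.62 , -0.352]))]
```

View pics/s7.png

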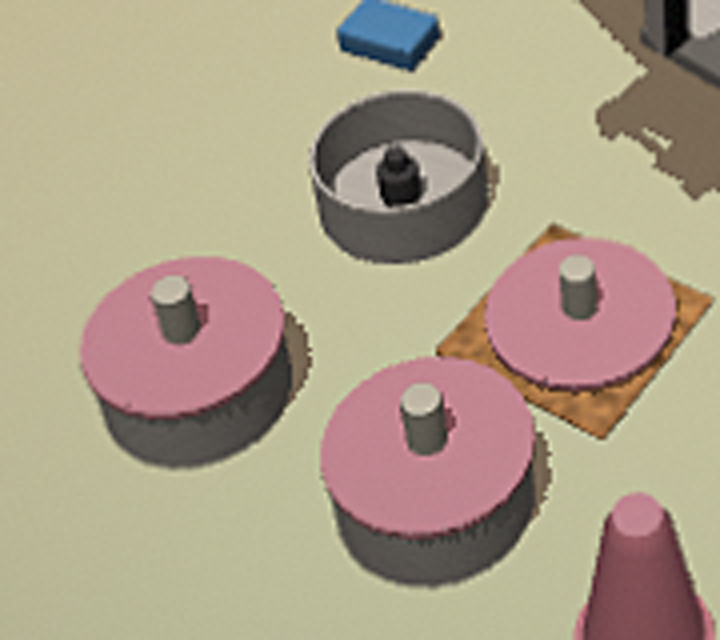

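Tin B holds the dark steel die (crop (398,178)). I take the lid of tin C (425,440), put it straight onto tin B, and so open C.

>>> apply_moves(commands=[[0, 0, 0, -0.004, -0.04, 0, 40], [0, 0, 0, -0.008, -0.08, 0, 40], [0, 0, 0, -0.012, -0.12, 0, 40], [0, 0, 0, -0.016, -0.16, 0, 40], [0, 0, 0, -0.02, -0.184, 0, 40]])

```text
time: 29.4
tool_pos: [0.601, -0.3393, 0.1374]
ee_rot: [-3.141, 0.0, 1.525]
wrist_force: [-0.5, 0.3, 0.1]
width: 0.0376
finger_force: 0.0
```

>>> apply_moves(commands=[[0, 0, 0, 0, 0, -0.02, 40], [0, 0, 0, 0, 0, -0.045, 40], [0, 0, 0, 0, 0, -0.07, 40], [0, 0, 0, 0, 0, -0.085, 40], [0, 0, 0, 0, 0, -0.092, 40]])

```text
time: 29.9
tool_pos: [0.6006, -0.3353, 0.0452]
ee_rot: [-3.137, -0.002, 1.527]
wrist_force: [-8.1, 3.2, 16.2]
width: 0.0374
finger_force: 8.1
```

>>> apply_moves(commands=[[0, 0, 0, 0, 0, 0, 15], [0, 0, 0, 0, 0, 0, 10], [0, 0, 0, 0, 0, 0, 10], [0, 0, 0, 0, 0, 0, 10], [0, 0, 0, 0, 0, 0, 10]])

```text
time: 30.4
tool_pos: [0.6029, -0.3361, 0.0471]
ee_rot: [3.14, 0.001, 1.528]
wrist_force: [0.7, 0.1, 2.4]
width: 0.0174
finger_force: 30.0
```

>>> apply_moves(commands=[[0, 0, 0, 0, 0, 0.006, 10], [0, 0, 0, 0, 0, 0.015, 10], [0, 0, 0, 0, 0, 0.035, 10], [0, 0, 0, 0, 0, 0.055, 10], [0, 0, 0, 0, 0, 0.06, 10]])

```text
time: 30.9
tool_pos: [0.6037, -0.3367, 0.1102]
ee_rot: [3.137, 0.003, 1.528]
wrist_force: [0.7, 0.7, -0.4]
width: 0.0169
finger_force: 30.0
```

>>> apply_moves(commands=[[0, 0, 0, -0.026, 0.024, 0, 10], [0, 0, 0, -0.056, 0.05, 0, 10], [0, 0, 0, -0.086, 0.077, 0, 10], [0, 0, 0, -0.116, 0.104, 0, 10], [0, 0, 0, -0.14, 0.1255, 0, 10]])

```text
time: 31.4
tool_pos: [0.4603, -0.2087, 0.1057]
ee_rot: [-3.141, -0.001, 1.528]
wrist_force: [0.1, 0.4, -0.2]
width: 0.0175
finger_force: 30.0
```

```bash
python3 - <<'E'
from h import *
s=cam('scene'); save(s,'s8.png',(80,200,260,360),4)
for c in('scene','top'):
    t=cam(c)
    for n in('die','die_steel','die_blue'): print(c,n,[(round(d['score'],2),np.round(d['pixel']),w(t,d['pixel'],.003)[:2].round(3)) for d in place_of(c,n)])
    print('lid',[(round(d['score'],2),np.round(d['pixel']),w(t,d['pixel'],.1)[:2].round(3)) for d in place_of(c,'lid')])
    print('tin',[(round(d['score'],2),np.round(d['pixel']),w(t,d['pixel'],.0)[:2].round(3)) for d in place_of(c,'tin')])
print(get_obs()['tool_pos'],get_obs()['wrist_force'])
E
```

```text
scene die [(0.73, array([184., 332.]), array([ 0.596, -0.342])), (0.5, array([240., 374.]), array([ 0.729, -0.348]))]
scene die_steel [(0.53, array([180., 260.]), array([ 0.464, -0.216])), (0.35, array([365., 173.]), array([0.641, 0.298]))]
scene die_blue []
lid [(0.94, array([224., 287.]), array([ 0.643, -0.279])), (0.76, array([124., 296.]), array([ 0.519, -0.393])), (0.75, array([174., 221.]), array([ 0.453, -0.206]))]
tin [(0.95, array([183., 261.]), array([ 0.471, -0.212])), (0.86, array([127., 308.]), array([ 0.469, -0.367])), (0.65, array([187., 336.]), array([ 0.604, -0.344]))]
top die []
top die_steel [(0.48, array([379., 238.]), array([ 0.46, -0.35]))]
top die_blue [(0.74, array([297., 276.]), array([ 0.37 , -0.127]))]
lid [(0.75, array([326., 192.]), array([ 0.563, -0.199])), (0.75, array([387., 234.]), array([ 0.457, -0.338])), (0.56, array([336., 232.]), array([ 0.466, -0.215])), (0.56, array([378., 237.]), array([ 0.451, -0.315]))]
tin [(0.58, array([381., 238.]), array([ 0.461, -0.356])), (0.5, array([330., 238.]), array([ 0.466, -0.22 ]))]
[ 0.46254525 -0.21060762  0.10606581] [ 0.15348648  0.12971879 -1.48763225]
```

View pics/s8.png

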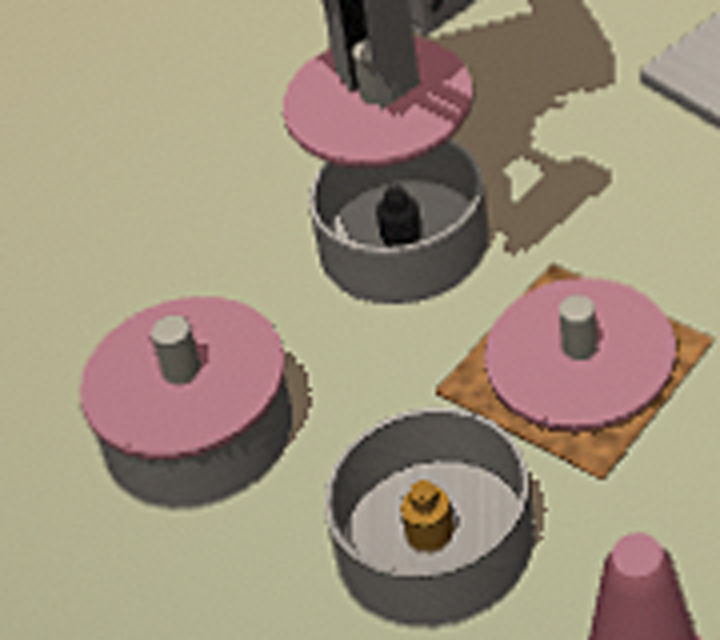

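Brass die found in tin C (crop (427,515)). Next I check the alignment of the held lid over tin B.

```bash
python3 - <<'E'
from h import *
s=cam('scene')
a=np.linspace(0,6.283,60)
def ell(c,r,z):
    p=proj(s,[[c[0]+r*np.cos(t),c[1]+r*np.sin(t),z] for t in a]); q=(p-[80,200])*4; return q.min(0).round(),q.max(0).round()
print('lid obs L284 R474 B163', ell((.4625,-.2106),.047,.101))
for c in((.463,-.2115),(.467,-.214)): print('tinB obs L313 R488 rimBottom~250 bodyBottom 302',c,ell(c,.045,.04),ell(c,.045,0))
for c in((.604,-.339),(.604,-.343)): print('tinC obs L329 R530 T410 B577/626',c,ell(c,.045,.04),ell(c,.045,0))
print('die base',w(s,(80+428/4-.5,200+543/4-.5),.003), 'nose top',w(s,(80+426/4-.5,200+490/4-.5),.035))
E
```

```text
lid obs L284 R474 B163 (array([286.,  35.]), array([476., 162.]))
tinB obs L313 R488 rimBottom~250 bodyBottom 302 (0.463, -0.2115) (array([307., 126.]), array([482., 249.])) (array([317., 179.]), array([488., 303.]))
tinB obs L313 R488 rimBottom~250 bodyBottom 302 (0.467, -0.214) (array([309., 131.]), array([484., 255.])) (array([319., 185.]), array([491., 309.]))
tinC obs L329 R530 T410 B577/626 (0.604, -0.339) (array([323., 402.]), array([528., 571.])) (array([335., 456.]), array([534., 625.]))
tinC obs L329 R530 T410 B577/626 (0.604, -0.343) (array([316., 408.]), array([522., 578.])) (array([329., 462.]), array([529., 631.]))
die base [ 0.60381085 -0.34431755  0.003     ] nose top [ 0.60213148 -0.33900824  0.035     ]
```

>>> apply_moves(commands=[[0, 0, 0, 0.001, 0, -0.015, 10], [0, 0, 0, 0.002, 0, -0.03, 10], [0, 0, 0, 0.002, 0, -0.043, 10], [0, 0, 0, 0.002, 0, -0.052, 10], [0, 0, 0, 0.002, 0, -0.055, 10]])

```text
time: 32.6
tool_pos: [0.4635, -0.2099, 0.0499]
ee_rot: [-3.14, -0.001, 1.528]
wrist_force: [0.3, 1.2, -0.6]
width: 0.0175
finger_force: 30.0
```

>>> apply_moves(commands=[[0, 0, 0, 0, 0, -0.001, 10], [0, 0, 0, 0, 0, -0.002, 10], [0, 0, 0, 0, 0, -0.003, 10], [0, 0, 0, 0, 0, -0.003, 10], [0, 0, 0, 0, 0, -0.003, 10]])

```text
time: 33.1
tool_pos: [0.4645, -0.2104, 0.0486]
ee_rot: [3.141, 0.0, 1.528]
wrist_force: [-0.1, 0.3, -0.6]
width: 0.0177
finger_force: 30.0
```

>>> apply_moves(commands=[[0, 0, 0, 0, 0, -0.001, 10], [0, 0, 0, 0, 0, -0.0015, 10], [0, 0, 0, 0, 0, -0.0015, 40], [0, 0, 0, 0, 0, -0.0015, 40], [0, 0, 0, 0, 0, -0.0015, 40]])

```text
time: 33.6
tool_pos: [0.4643, -0.2103, 0.0468]
ee_rot: [3.141, 0.0, 1.528]
wrist_force: [-0.3, -0.7, 0.2]
width: 0.0365
finger_force: 0.0
```

>>> apply_moves(commands=[[0, 0, 0, 0, 0, 0, 40], [0, 0, 0, 0, 0, 0.02, 40], [0, 0, 0, 0, 0, 0.05, 40], [0, 0, 0, 0.02, -0.02, 0.08, 40], [0, 0, 0, 0.04, -0.04, 0.09, 40]])

```text
time: 34.1
tool_pos: [0.5062, -0.2514, 0.1411]
ee_rot: [3.136, 0.003, 1.528]
wrist_force: [0.0, 0.3, 0.1]
width: 0.0374
finger_force: 0.0
```

```bash
python3 - <<'E'
from h import *
s=cam('scene')
for n,z in(('die',.003),('lid',.04),('die_steel',0),('weight',.003)): print(n,[(round(d['score'],2),np.round(d['pixel']),w(s,d['pixel'],z)[:2].round(3)) for d in place_of('scene',n)])
save(s,'s9.png',(80,200,260,360),3)
print(get_obs()['tool_pos'],get_obs()['ee_rot'])
t=cam('top')
for n,z in(('die',.003),('lid',.04)): print(n,[(round(d['score'],2),np.round(d['pixel']),w(t,d['pixel'],z)[:2].round(3)) for d in place_of('top',n)])
E
```

```text
die [(0.59, array([187., 330.]), array([ 0.597, -0.335]))]
lid [(0.97, array([224., 288.]), array([ 0.611, -0.243])), (0.84, array([126., 294.]), array([ 0.472, -0.362])), (0.74, array([179., 243.]), array([ 0.457, -0.205]))]
die_steel []
weight [(0.7, array([177., 221.]), array([ 0.372, -0.128])), (0.63, array([224., 169.]), array([0.329, 0.095])), (0.52, array([303., 154.]), array([0.46 , 0.278]))]
[ 0.50342542 -0.24964769  0.13568839] [-3.13951299e+00 -1.39808428e-03  1.52775511e+00]
die [(0.69, array([239., 146.]), array([0.73 , 0.014])), (0.17, array([384., 234.]), array([ 0.471, -0.364]))]
lid [(0.92, array([385., 230.]), array([ 0.477, -0.354])), (0.82, array([328., 195.]), array([ 0.572, -0.216])), (0.62, array([330., 235.]), array([ 0.468, -0.212]))]
```

View pics/s9.png

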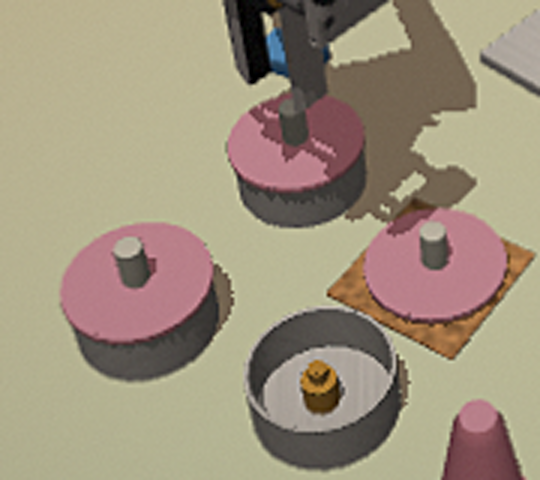

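The lid sits on tin B (295,145). The brass die stands in tin C at (320,390).

>>> apply_moves(commands=[[0, 0, 0, 0.02, -0.018, 0, 40], [0, 0, 0, 0.045, -0.041, 0, 40], [0, 0, 0, 0.07, -0.064, 0, 40], [0, 0, 0, 0.09, -0.083, 0, 40], [0, 0, 0, 0.099, -0.091, 0, 40]])

```text
time: 35.0
tool_pos: [0.6038, -0.3421, 0.1353]
ee_rot: [-3.14, -0.001, 1.527]
wrist_force: [0.3, 0.4, -0.4]
width: 0.0377
finger_force: 0.0
```

>>> apply_moves(commands=[[0, 0, 0, 0, 0, -0.01, 40], [0, 0, 0, 0, 0, -0.03, 40], [0, 0, 0, 0, 0, -0.05, 40], [0, 0, 0, 0, 0, -0.068, 40], [0, 0, 0, 0, 0, -0.075, 40]])

```text
time: 35.5
tool_pos: [0.6009, -0.3391, 0.0582]
ee_rot: [-3.136, -0.003, 1.528]
wrist_force: [0.3, 0.5, -0.9]
width: 0.0375
finger_force: 0.0
```

```bash
python3 - <<'E'
from h import *
s=cam('scene'); save(s,'s10.png',(140,270,240,370),5); print(get_obs()['tool_pos'])
E
```

```text
[ 0.60095695 -0.33922886  0.05794669]
```

View pics/s10.png

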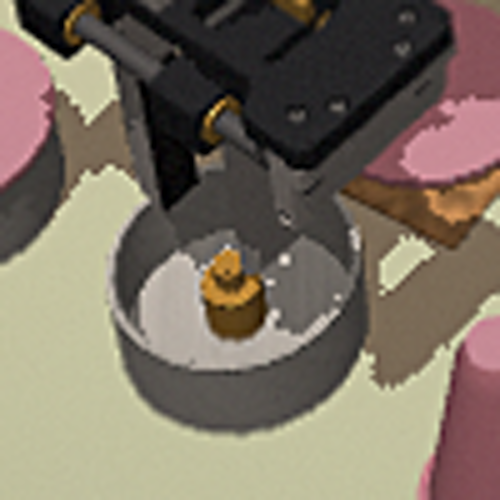

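The fingers straddle the die, which is at (233,300) in the crop. I descend.

>>> apply_moves(commands=[[0, 0, 0, 0.001, -0.001, -0.012, 40], [0, 0, 0, 0.002, -0.002, -0.025, 40], [0, 0, 0, 0.002, -0.002, -0.038, 40], [0, 0, 0, 0.002, -0.002, -0.047, 40], [0, 0, 0, 0.002, -0.002, -0.05, 40]])

```text
time: 36.05
tool_pos: [0.6044, -0.3427, 0.0096]
ee_rot: [-3.139, -0.002, 1.528]
wrist_force: [-0.1, 0.5, -0.5]
width: 0.0373
finger_force: 0.0
```

>>> apply_moves(commands=[[0, 0, 0, 0, 0, 0, 30], [0, 0, 0, 0, 0, 0, 12], [0, 0, 0, 0, 0, 0, 12], [0, 0, 0, 0, 0, 0, 12], [0, 0, 0, 0, 0, 0, 12]])

```text
time: 36.55
tool_pos: [0.6056, -0.3435, 0.0124]
ee_rot: [3.141, 0.001, 1.528]
wrist_force: [-0.7, 0.2, 0.8]
width: 0.021
finger_force: 30.0
```

>>> apply_moves(commands=[[0, 0, 0, 0, 0, 0.005, 12], [0, 0, 0, 0, 0, 0.02, 12], [0, 0, 0, 0, 0, 0.045, 12], [0, 0, 0, 0, 0, 0.07, 12], [0, 0, 0, 0, 0, 0.1, 12]])

```text
time: 37.05
tool_pos: [0.605, -0.3431, 0.1133]
ee_rot: [-3.141, -0.0, 1.528]
wrist_force: [0.3, -0.1, -0.3]
width: 0.0209
finger_force: 30.0
```

>>> apply_moves(commands=[[0, 0, 0, 0, 0, 0.03, 12], [0, 0, 0, 0, 0.015, 0.06, 12], [0, 0, 0, 0, 0.045, 0.08, 12], [0, 0, 0, 0, 0.08, 0.09, 12], [0, 0, 0, 0, 0.12, 0.09, 12]])

```text
time: 37.55
tool_pos: [0.6062, -0.2234, 0.2064]
ee_rot: [3.135, 0.003, 1.526]
wrist_force: [0.3, 0.7, -0.5]
width: 0.0211
finger_force: 30.0
```

>>> apply_moves(commands=[[0, 0, 0, 0, 0.045, 0, 12], [0, 0, 0, 0, 0.09, 0, 12], [0, 0, 0, 0, 0.135, 0, 12], [0, 0, 0, 0, 0.18, 0, 12], [0, 0, 0, 0, 0.225, 0, 12]])

```text
time: 38.05
tool_pos: [0.6052, 0.0035, 0.2037]
ee_rot: [3.139, 0.0, 1.528]
wrist_force: [1.9, 0.3, -0.7]
width: 0.0208
finger_force: 30.0
```

>>> apply_moves(commands=[[0, 0, 0, 0.006, 0.045, 0, 12], [0, 0, 0, 0.012, 0.09, 0, 12], [0, 0, 0, 0.018, 0.135, 0, 12], [0, 0, 0, 0.024, 0.175, 0, 12], [0, 0, 0, 0.03, 0.21, 0, 12]])

```text
time: 38.55
tool_pos: [0.6352, 0.2141, 0.2036]
ee_rot: [3.14, -0.001, 1.529]
wrist_force: [0.8, 0.2, -0.2]
width: 0.0212
finger_force: 30.0
```

```bash
python3 - <<'E'
from h import *
s=cam('scene'); save(s,'s11.png',(270,60,450,240),3)
for n,z in(('die',.18),('board',.005),('weight',.003)): print(n,[(round(d['score'],2),np.round(d['pixel']),w(s,d['pixel'],z)[:2].round(3)) for d in place_of('scene',n)])
o=get_obs(); print(o['tool_pos'],o['width'],o['finger_force'])
for d in masks_of('scene','die')[:2]: print(d['score'],d['extent'])
E
```

```text
die [(0.53, array([358., 121.]), array([0.624, 0.239]))]
board []
weight [(0.73, array([222., 171.]), array([0.33 , 0.087])), (0.46, array([301., 151.]), array([0.448, 0.291])), (0.37, array([303., 314.]), array([ 0.748, -0.18 ]))]
[0.63522838 0.21217357 0.20268916] 0.021558889928767498 29.985770881175995
```

>>> apply_moves(commands=[[0, 0, 0, 0, 0.006, -0.025, 12], [0, 0, 0, 0, 0.012, -0.06, 12], [0, 0, 0, 0, 0.012, -0.1, 12], [0, 0, 0, 0, 0.012, -0.135, 12], [0, 0, 0, 0, 0.012, -0.155, 12]])

```text
time: 39.3
tool_pos: [0.6335, 0.221, 0.0435]
ee_rot: [-3.137, 0.002, 1.525]
wrist_force: [-0.4, 0.1, -1.1]
width: 0.0211
finger_force: 30.0
```

>>> apply_moves(commands=[[0, 0, 0, 0, 0, -0.006, 12], [0, 0, 0, 0, 0, -0.012, 12], [0, 0, 0, 0, 0, -0.018, 12], [0, 0, 0, 0, 0, -0.023, 12], [0, 0, 0, 0, 0, -0.024, 12]])

```text
time: 39.8
tool_pos: [0.6355, 0.2237, 0.0232]
ee_rot: [3.141, -0.0, 1.528]
wrist_force: [0.7, 0.3, -0.7]
width: 0.021
finger_force: 30.0
```

>>> apply_moves(commands=[[0, 0, 0, 0, 0, -0.001, 12], [0, 0, 0, 0, 0, -0.002, 12], [0, 0, 0, 0, 0, -0.003, 12], [0, 0, 0, 0, 0, -0.003, 12], [0, 0, 0, 0, 0, -0.003, 12]])

```text
time: 40.3
tool_pos: [0.6356, 0.2239, 0.0204]
ee_rot: [3.141, -0.0, 1.528]
wrist_force: [-0.9, 0.4, 2.1]
width: 0.021
finger_force: 30.0
```

Contact. Release, rise and look.

>>> apply_moves(commands=[[0, 0, 0, 0, 0, 0, 12], [0, 0, 0, 0, 0, 0, 40], [0, 0, 0, 0, 0, 0, 40], [0, 0, 0, 0, 0, 0, 40], [0, 0, 0, 0, 0, 0.01, 40]])

```text
time: 40.8
tool_pos: [0.6338, 0.2233, 0.0278]
ee_rot: [-3.138, 0.001, 1.528]
wrist_force: [-0.1, -0.2, -0.7]
width: 0.0375
finger_force: 0.0
```

>>> apply_moves(commands=[[0, 0, 0, 0, 0, 0.03, 40], [0, 0, 0, 0, 0, 0.07, 40], [0, 0, 0, 0, 0, 0.11, 40], [0, 0, 0, 0, -0.02, 0.15, 40], [0, 0, 0, 0, -0.06, 0.16, 40]])

```text
time: 41.3
tool_pos: [0.6375, 0.1661, 0.1976]
ee_rot: [3.13, -0.004, 1.532]
wrist_force: [0.1, -0.6, 0.5]
width: 0.0375
finger_force: 0.0
```

>>> apply_moves(commands=[[0, 0, 0, -0.005, -0.045, 0, 40], [0, 0, 0, -0.01, -0.09, 0, 40], [0, 0, 0, -0.015, -0.135, 0, 40], [0, 0, 0, -0.02, -0.18, 0, 40], [0, 0, 0, -0.025, -0.215, 0, 40]])

```text
time: 41.8
tool_pos: [0.6099, -0.0539, 0.1908]
ee_rot: [3.14, 0.001, 1.526]
wrist_force: [0.4, -0.4, 0.1]
width: 0.0379
finger_force: 0.0
```

>>> apply_moves(commands=[[0, 0, 0, -0.004, -0.035, -0.01, 40], [0, 0, 0, -0.008, -0.075, -0.03, 40], [0, 0, 0, -0.012, -0.115, -0.05, 40], [0, 0, 0, -0.017, -0.15, -0.07, 40], [0, 0, 0, -0.018, -0.171, -0.08, 40]])

```text
time: 42.3
tool_pos: [0.5906, -0.2248, 0.1082]
ee_rot: [-3.139, -0.0, 1.525]
wrist_force: [0.3, 0.2, -0.8]
width: 0.0377
finger_force: 0.0
```

```bash
python3 - <<'E'
from h import *
for c in('scene','top'):
    s=cam(c)
    for n,z in(('die',.011),('board',.005),('weight',.003),('lid',.009),('coaster',.004)): print(c,n,[(round(d['score'],2),np.round(d['pixel']),w(s,d['pixel'],z)[:2].round(3)) for d in place_of(c,n)])
o=get_obs(); print(o['tool_pos'],o['width'])
E
```

```text
scene die [(0.62, array([242., 372.]), array([ 0.732, -0.345])), (0.43, array([350., 184.]), array([0.633, 0.224]))]
scene board [(0.6, array([364., 171.]), array([0.635, 0.303])), (0.26, array([178., 244.]), array([ 0.429, -0.185]))]
scene weight [(0.54, array([302., 154.]), array([0.457, 0.279]))]
scene lid [(0.97, array([227., 287.]), array([ 0.595, -0.218])), (0.76, array([125., 293.]), array([ 0.445, -0.347]))]
scene coaster []
top die [(0.42, array([162., 177.]), array([0.642, 0.224]))]
top board [(0.77, array([135., 179.]), array([0.641, 0.3  ]))]
top weight [(0.5, array([139., 250.]), array([0.448, 0.284])), (0.5, array([208., 292.]), array([0.335, 0.1  ]))]
top lid []
top coaster []
[ 0.59267666 -0.22155647  0.11035945] 0.037499502454548556
```

The die (350,184), board and weight are all in place. Now the coaster lid goes back onto tin C.

>>> apply_moves(commands=[[0, 0, 0, 0, 0, -0.025, 40], [0, 0, 0, 0, 0, -0.05, 40], [0, 0, 0, 0, 0, -0.072, 40], [0, 0, 0, 0, 0, -0.085, 40], [0, 0, 0, 0, 0, -0.09, 40]])

```text
time: 43.4
tool_pos: [0.5913, -0.2216, 0.018]
ee_rot: [-3.139, -0.001, 1.528]
wrist_force: [0.1, 1.1, -0.7]
width: 0.0373
finger_force: 0.0
```

>>> apply_moves(commands=[[0, 0, 0, 0, 0, 0, 20], [0, 0, 0, 0, 0, 0, 10], [0, 0, 0, 0, 0, 0, 10], [0, 0, 0, 0, 0, 0, 10], [0, 0, 0, 0, 0, 0, 10]])

```text
time: 43.9
tool_pos: [0.5933, -0.2227, 0.0214]
ee_rot: [3.139, 0.001, 1.528]
wrist_force: [-0.7, -0.3, 4.3]
width: 0.0173
finger_force: 30.0
```

>>> apply_moves(commands=[[0, 0, 0, 0, 0, 0.02, 10], [0, 0, 0, 0, 0, 0.05, 10], [0, 0, 0, 0, 0, 0.08, 10], [0, 0, 0, 0.003, -0.03, 0.09, 10], [0, 0, 0, 0.006, -0.07, 0.09, 10]])

```text
time: 44.4
tool_pos: [0.6002, -0.292, 0.1137]
ee_rot: [3.136, 0.002, 1.531]
wrist_force: [-0.3, -0.4, -1.0]
width: 0.0173
finger_force: 30.0
```

>>> apply_moves(commands=[[0, 0, 0, 0.002, -0.02, 0, 10], [0, 0, 0, 0.004, -0.038, 0, 10], [0, 0, 0, 0.006, -0.048, 0, 10], [0, 0, 0, 0.006, -0.048, 0, 10], [0, 0, 0, 0.006, -0.048, 0, 10]])

```text
time: 44.9
tool_pos: [0.6042, -0.3396, 0.1095]
ee_rot: [-3.141, -0.001, 1.528]
wrist_force: [-0.6, 0.5, -0.6]
width: 0.0173
finger_force: 30.0
```

```bash
python3 - <<'E'
from h import *
s=cam('scene'); o=get_obs(); print(o['tool_pos'],o['width'],o['finger_force'])
for n,z in(('tin',0),('lid',o['tool_pos'][2]-.0095)): print(n,[(round(d['score'],2),np.round(d['pixel']),w(s,d['pixel'],z)[:2].round(3)) for d in place_of('scene',n)])
p=s['pixels'].astype(int)
for d in masks_of('scene','lid')[:4]: print(d['score'],d['extent'])
a=np.linspace(0,6.283,60); T=o['tool_pos']
q=proj(s,[[T[0]+.047*np.cos(t),T[1]+.047*np.sin(t),T[2]-.007] for t in a]); print('pred lid',q.min(0),q.max(0))
E
```

```text
[ 0.60431775 -0.33924765  0.10960897] 0.01750666233328998 29.99944120645523
tin [(0.86, array([128., 308.]), array([ 0.469, -0.365])), (0.63, array([187., 334.]), array([ 0.602, -0.341])), (0.38, array([352., 182.]), array([0.628, 0.247]))]
lid [(0.57, array([184., 300.]), array([ 0.607, -0.34 ]))]
0.58 [99.1, 273.9, 152.3, 313.6]
0.57 [155.9, 287.8, 211.7, 322.8]
pred lid [154.34352665 276.87999974] [210.79109381 321.29523483]
```

>>> apply_moves(commands=[[0, 0, 0, 0, 0, -0.012, 10], [0, 0, 0, 0, 0, -0.027, 10], [0, 0, 0, 0, 0, -0.04, 10], [0, 0, 0, 0, 0, -0.05, 10], [0, 0, 0, 0, 0, -0.055, 10]])

```text
time: 45.6
tool_pos: [0.603, -0.3395, 0.0524]
ee_rot: [-3.138, -0.002, 1.528]
wrist_force: [-4.9, 3.1, 8.4]
width: 0.017
finger_force: 30.0
```

>>> apply_moves(commands=[[0, 0, 0, 0, 0, -0.001, 10], [0, 0, 0, 0, 0, -0.002, 10], [0, 0, 0, 0, 0, -0.003, 10], [0, 0, 0, 0, 0, -0.003, 10], [0, 0, 0, 0, 0, -0.003, 10]])

```text
time: 46.1
tool_pos: [0.6046, -0.3406, 0.0525]
ee_rot: [3.14, 0.001, 1.528]
wrist_force: [0.0, 0.6, 2.0]
width: 0.0173
finger_force: 30.0
```

Seated at contact. Release, rise and inspect.

>>> apply_moves(commands=[[0, 0, 0, 0, 0, 0, 40], [0, 0, 0, 0, 0, 0, 40], [0, 0, 0, 0, 0, 0, 40], [0, 0, 0, 0, 0, 0.015, 40], [0, 0, 0, 0, 0, 0.05, 40]])

```text
time: 46.6
tool_pos: [0.6021, -0.3389, 0.0983]
ee_rot: [-3.134, -0.005, 1.528]
wrist_force: [1.0, -0.8, 0.4]
width: 0.0377
finger_force: 0.0
```

>>> apply_moves(commands=[[0, 0, 0, 0, 0.02, 0.04, 40], [0, 0, 0, -0.03, 0.05, 0.08, 40], [0, 0, 0, -0.06, 0.08, 0.1, 40], [0, 0, 0, -0.09, 0.11, 0.1, 40], [0, 0, 0, -0.12, 0.15, 0.1, 40]])

```text
time: 47.1
tool_pos: [0.4838, -0.1901, 0.2049]
ee_rot: [3.137, 0.002, 1.527]
wrist_force: [1.1, 0.6, 0.6]
width: 0.0375
finger_force: 0.0
```

>>> apply_moves(commands=[[0, 0, 0, -0.02, 0.03, 0, 40], [0, 0, 0, -0.04, 0.06, 0, 40], [0, 0, 0, -0.06, 0.09, 0, 40], [0, 0, 0, -0.06, 0.1, 0, 40], [0, 0, 0, -0.06, 0.1, 0, 40]])

```text
time: 47.6
tool_pos: [0.4247, -0.0896, 0.2033]
ee_rot: [3.138, 0.001, 1.53]
wrist_force: [0.8, -0.9, 0.7]
width: 0.0379
finger_force: 0.0
```

```bash
python3 - <<'E'
from h import *
s=cam('scene'); save(s,'fin.png',(80,110,420,370),2.3)
for c in('scene','top'):
    s=cam(c)
    for n,z in(('die',.011),('board',.005),('weight',.003),('lid',.04),('tin',0),('knob_grip',.106)): print(c,n,[(round(d['score'],2),np.round(d['pixel']),w(s,d['pixel'],z)[:2].round(3)) for d in place_of(c,n)])
E
```

```text
scene die [(0.57, array([186., 336.]), array([ 0.609, -0.351])), (0.53, array([348., 182.]), array([0.628, 0.227]))]
scene board [(0.9, array([363., 172.]), array([0.634, 0.3  ]))]
scene weight [(0.62, array([224., 170.]), array([0.332, 0.093])), (0.46, array([302., 151.]), array([0.448, 0.293]))]
scene lid [(0.92, array([189., 320.]), array([ 0.606, -0.335])), (0.66, array([181., 243.]), array([ 0.46 , -0.202])), (0.63, array([126., 294.]), array([ 0.472, -0.361])), (0.56, array([224., 292.]), array([ 0.617, -0.25 ]))]
scene tin [(0.84, array([183., 334.]), array([ 0.595, -0.346])), (0.82, array([184., 262.]), array([ 0.474, -0.212])), (0.55, array([130., 305.]), array([ 0.467, -0.357]))]
scene knob_grip [(0.64, array([333., 207.]), array([0.693, 0.012]))]
top die []
top board [(0.58, array([136., 178.]), array([0.644, 0.3  ]))]
top weight [(0.56, array([375., 185.]), array([ 0.606, -0.354])), (0.54, array([209., 294.]), array([0.332, 0.099])), (0.47, array([138., 250.]), array([0.446, 0.286])), (0.28, array([305., 138.]), array([ 0.749, -0.171]))]
top lid [(0.78, array([373., 183.]), array([ 0.602, -0.336])), (0.72, array([387., 234.]), array([ 0.466, -0.36 ]))]
top tin [(0.62, array([379., 236.]), array([ 0.465, -0.351])), (0.5, array([370., 192.]), array([ 0.587, -0.34 ]))]
top knob_grip [(0.67, array([163., 178.]), array([0.612, 0.199])), (0.56, array([239., 146.]), array([0.688, 0.01 ]))]
```

View pics/fin.png

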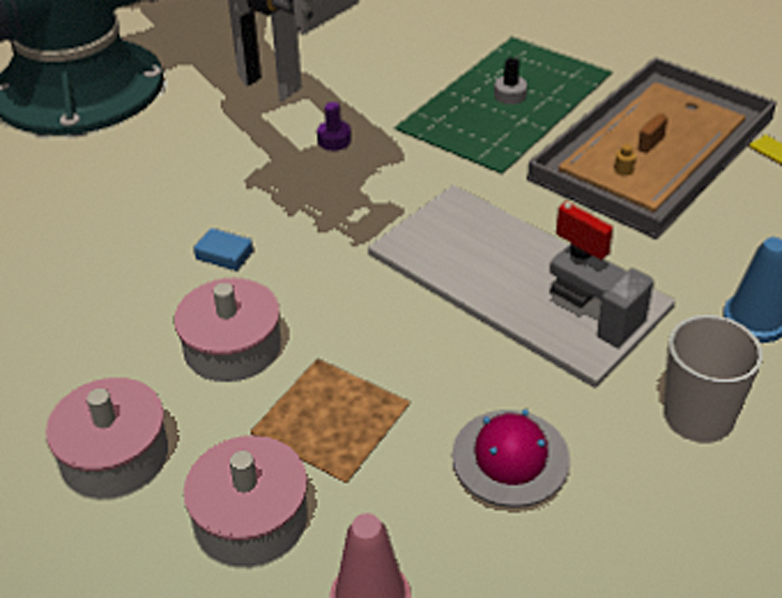

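The final view shows the weight on the mat (511,85), the board flat in the tray with its handle up (653,132), and the brass die standing on it (625,160). All three lids are flat on their tins, and the knob is loose (583,230).

```bash
python3 -c "
from bench import *; print(close_job())"
```

```text
the job is handed in; nothing more can be done
None
```

I handed the job in after about 48 s of robot time; no verdict came back, but the last picture showed the weight on the mat, the knob loose, the board flat in the tray with the brass die on it, and a lid on every tin.

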